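Clear the pile on the key-and-shoe repair bench

TASK

Four things were left piled on one another on the repair bench: take the pile apart and put each where it belongs. The steel spacer ring goes over the peg and down onto its base, the black rubber heel block in the middle of the square cork pad (turned any way), the round polish tin in the middle of the round wooden stand, and the oblong nail tin flat inside the oblong steel tray, lengthwise with it. All must end upright as they were in the pile; set things down rather than dropping them, and leave the glue jar and the hammer alone.

Things in the scene. Friction and masses are not known exactly. Their poses are not given: they have to be found in the camera images.
- nailtin_center (a point): Centre (half-way up) of the oblong nail tin, the lowest of the pile: closed painted-grey tin with a steel panel on the lid, 110 mm long (its x), 68 mm wide (its y), 30 mm high (its z, up), loose, about 0.3 kg. It starts on the bench.
- polishtin_center (a point): Centre (half-way up) of the round polish tin, second from below, standing on the nail tin: closed aluminium tin with a brass-coloured lid, 68 mm diameter, 24 mm high, axis z up, loose, about 0.12 kg.
- heel_center (a point): Middle (half-way up, close to the centre of mass) of the black rubber heel block, third from below, lying on the polish tin: D-shaped, 50 mm wide (its y, between parallel flat sides that run from x = -24 to x = +5 mm), from the straight end at x = -24 mm to the round end at x = +30 mm, 22 mm high (its z, up), loose, about 0.06 kg.
- ring_center (a point): Centre (half-way up, in the bore) of the steel spacer ring, on top of the pile, lying on the heel block: 40 mm outside diameter, 24 mm bore, 20 mm high, axis z up, loose, about 0.09 kg.
- tray_floor (a point): Middle of the floor of the fixed oblong steel tray, on its upper face, 6 mm above the bench. Inside 128 mm long (its x) by 88 mm wide (its y), with a low rim 4 mm high above the floor and 3 mm thick.
- stand_top (a point): Middle of the top face of the fixed round wooden stand, 92 mm diameter, flat, top 12 mm above the bench (the darker disc is only a flat inlay).
- pad_top (a point): Middle of the top face of the fixed square cork pad, 90 by 90 mm, flat, on a 96 mm plywood board, top 10 mm above the bench; its x and y run along the sides.
- peg_foot (a point): Foot of the upright dark steel peg, at the middle of the top face of its fixed square white laminate base (80 by 80 mm, top 12 mm above the bench). The peg has a diameter of 10 mm and rises 26 mm above this point.
- gluejar: Amber glass glue jar with a black cap, a bystander standing on the bench, 64 mm diameter, 75 mm high; origin at the centre of its underside.
- hammer: Hammer lying on the bench, a bystander, 260 mm long along its x, handle to -x; origin at its underside.
There are look-alikes about, which are no part of the job. Of the things that look like the part that bears heel_center, the middle-sized one is meant.

How it is judged:
By the outcome, as a careful person would: the job done as asked, in the order asked, and still so for the second after the job is handed in, with the robot touching nothing.
It also fails if it takes over 115 s, if anything falls off the work surface, if the arm or the gripper's body presses on something with over 40 N, if the wrist force passes 120 N, or if a joint passes its speed limit or range.

ROBOT

A 6-joint arm with a two-finger parallel gripper is mounted at the origin on the work surface. World frame = base frame: x ahead of the robot, y to its left, z up, the work surface at z = 0. Lengths are in m, angles in degrees, forces in N, time in s.
With the tool pointing down it reaches from about 0.35 to 0.875 m from the base axis. Payload 4.2 kg.
Tool frame: the origin (TCP) lies midway between the tips of the shut fingers; the grasp point (between the pads) lies 19 mm behind it (r.grasp_offset is the distance from the TCP to the grasp point, in m); z points along the fingers, y is the direction in which the jaws open and shut (so a half turn about z gives the same grasp; the last joint's range is limited). The gripper opens to 87 mm and grips with 3 to 60 N. Pads are 19 mm wide; open, the fingers measure 117 mm over their backs; the gripper's body (75 mm by 190 mm) begins 51 mm behind the grasp point.
Start: joints at [85.921, 22.042, 0.453, 0, -68.411, -14.817], TCP at [0.202, 0.591, 0.223] pointing down, gripper open.
Joint ranges: [-179.83, 179.83], [-69.29, 118.12], [-61.27, 80.66], [-181.25, 117.63], [-171.15, -9.14], [-177.46, 177.46]. Speed limits (degrees/s): [159.86, 159.86, 180, 180, 180, 180].

INTERFACE

Orientations are given as a 3x3 rotation matrix whose columns are the frame's x, y, z axes.
In Python, from station import r gives the robot as it stands.
- The arm moves only by the shell command python3 -m crank 'ROWS'. ROWS is JSON, a list of rows, each a list of 3 entries, a list of its own where there are three numbers: the closure, from -1 (fully open) to 1 (shut), so that 0 is half open, then the shift along the tool's x, y, z as a fraction of full scale, then the turn, a rotation vector about the tool's x, y, z as a fraction of full scale. In form: [[fingers, [dx, dy, dz], [wx, wy, wz]], ...]. A call has 1 to 8 rows; each row shifts and turns the commanded pose from where the row before left it, along the tool's axes as they then stand; what a row does not reach is not made up. Full scale, the value 1, is 100 mm for a shift and 45 degrees for a turn. A row lasts 1/10 s, in which the tool goes at most 50 mm and 8.59 degrees, less where a joint would pass 70% of its speed; a pose out of reach is approached as far as the arm can. A call with a number of a shift or a turn outside -1 to 1 is refused whole. A call with a gripper value outside its range is refused whole. The fingers move at their own pace and stop on an object; the grip force is fixed at half the most. Time passes only in rows, so rows that do not move let the fingers close. It gives the time, the measured TCP pose, the force and the opening at its end, in the units of the state.
- r.sense(): the state, without advancing time (a new reading comes with each control period).
- r.capture(name): name is "scene" or "top" or "wrist"; returns a dict with "img" (480x640x3 uint8, blue, green, red), "fx", "fy", "cx", "cy" (pixels), "R" (3x3) and "t" (3): a world point X has camera coordinates R X + t. Camera axes: x right, y down, z forward; pixel columns grow to the right and rows downward; lengths in m; the calibration is good to about 2 mm. A picture is of the moment at which its call begins. There is no depth.
- r.finish_job(): hands the job in, once; it reports no verdict.
The state is a dict: "time_s": time; "joints": joint angles; "joint_velocities": joint speeds; "effort": joint torques, N m; "tcp_pos": TCP position; "ee_rot": TCP orientation; "wrist_force": force on the tool from outside, world axes, zero at the start; "moment": the same for the moment, N m; "gripper_width": opening from 0.0 (shut) to 1.0 (fully open).
Only numpy, scipy, OpenCV 4.12 (cv2) and the standard library are available. Lean on these libraries where they do the work, as an engineer would, in place of code of your own. Each camera call takes 0.05 s, during which the arm holds its last target.

## Working session

There is one attempt and no reset: what is moved stays moved. The work goes in short steps, Python scripts to look and compute and a shell command to move; the robot and the scene stay as the last step left them, time stands still between calls to the robot, and variables do not carry over. Pictures are saved under pics/ and viewed, and the job is handed in when it is done.

```bash
ls; mkdir -p pics; python3 - <<'E'
from station import r
import cv2,json
s=r.sense();print(s)
for n in("scene","top","wrist"):
    c=r.capture(n);cv2.imwrite(f"pics/{n}0.png",c["img"]);print(n,c["fx"],c["cx"],c["cy"],c["R"],c["t"])
print(r.grasp_offset)
E
```

```text
pics
{'time_s': 0.0, 'joints': array([ 8.59212420e+01,  2.20914117e+01,  3.78199826e-01, -2.99292440e-02,
       -6.84107033e+01, -1.48156880e+01]), 'joint_velocities': array([ 0.02255375,  0.01913322, -0.00907002, -0.02840597, -0.02907066,
       -0.06013449]), 'effort': array([ 1.02050697e-03, -3.90666497e+01,  1.87403476e+01,  4.21983093e+00,
        1.10766073e-02, -1.95049847e-04]), 'tcp_pos': array([0.20218148, 0.59074465, 0.22143953]), 'ee_rot': array([[ 9.46054352e-01, -3.24007339e-01, -6.38313631e-04],
       [-3.24007957e-01, -9.46051974e-01, -2.12265437e-03],
       [ 8.38777233e-05,  2.21496510e-03, -9.99997543e-01]]), 'wrist_force': array([-0.35226051, -0.04425891,  0.35494574]), 'moment': array([ 0.02338   , -0.00683713, -0.01508827]), 'gripper_width': 0.9980613754235891}
scene 495.86926439866403 317.58053449768727 236.08607820031642 [[-6.10152061e-01  7.92284325e-01 -1.04885832e-04]
 [ 6.49300966e-01  4.99962198e-01 -5.73102135e-01]
 [-4.54007399e-01 -3.49747551e-01 -8.19483943e-01]] [ 0.36302387 -0.23190009  1.32965132]
top 502.11223144920314 319.5377558470458 239.69328227023075 [[ 0.00226273 -0.99999279  0.00305019]
 [-0.99116727 -0.00264719 -0.13259126]
 [ 0.13259838 -0.00272323 -0.99116611]] [-0.08093461  0.52262924  1.3634302 ]
wrist 347.7846617754385 319.72654741206907 243.95795948875354 [[-0.32451403 -0.94587881  0.00197842]
 [-0.91263501  0.31365698  0.26213859]
 [-0.24857188  0.08326207 -0.96502821]] [ 0.62349612 -0.03081754  0.38965413]
0.0187
```

View pics/top0.png

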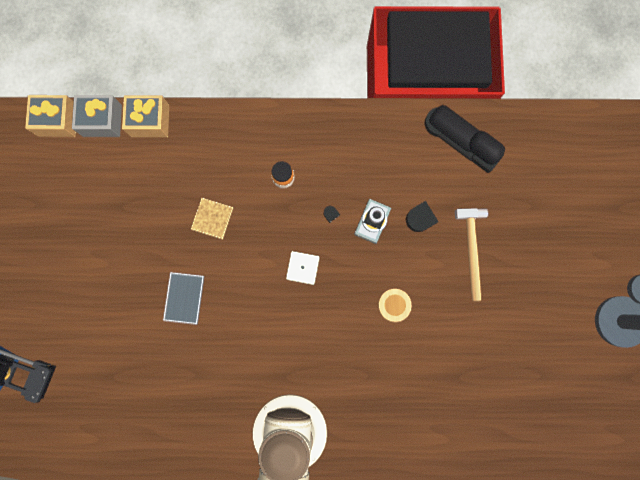

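View pics/scene0.png

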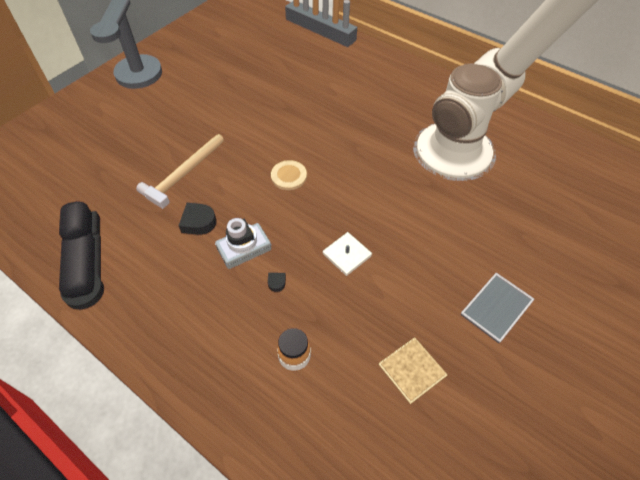

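View pics/wrist0.png

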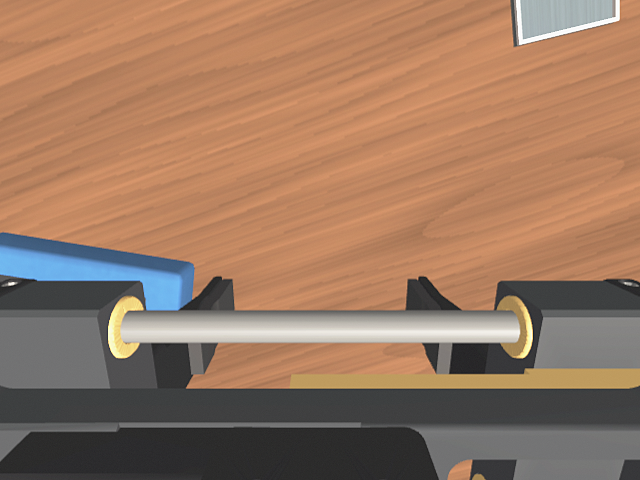

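The top view shows the pile at (374,220), the peg base at (303,267), the cork pad at (212,218), the tray at (184,298) and the stand at (395,305). There is a small heel decoy at (331,214) and a large one at (422,217). I'll zoom in and segment.

```bash
python3 - <<'E'
import cv2,numpy as np
t=cv2.imread("pics/top0.png");s=cv2.imread("pics/scene0.png")
a=cv2.resize(t[190:250,340:400],(400,400),interpolation=cv2.INTER_CUBIC)
b=cv2.resize(s[205:275,205:275],(400,400),interpolation=cv2.INTER_CUBIC)
cv2.imwrite("pics/z0.png",np.hstack([a,b]))
a=cv2.resize(t[190:330,155:325],(510,420),interpolation=cv2.INTER_CUBIC)
cv2.imwrite("pics/z1.png",a)
E
```

```text
(no output)
```

View pics/z0.png

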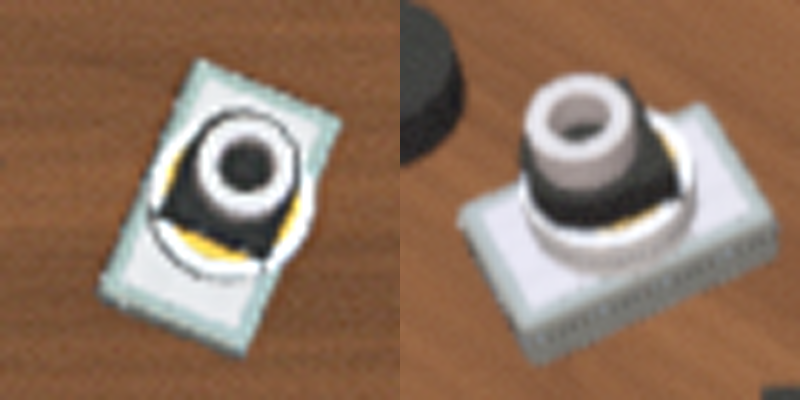

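View pics/z1.png

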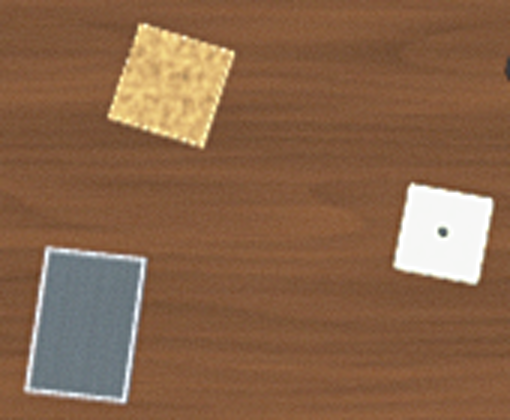

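```bash
cat > h.py <<'E'
import numpy as np,cv2
from station import r
def ray(c,uv,z):
    R=np.array(c["R"]);t=np.array(c["t"]);uv=np.atleast_2d(uv).astype(float)
    d=np.c_[(uv[:,0]-c["cx"])/c["fx"],(uv[:,1]-c["cy"])/c["fy"],np.ones(len(uv))]@R
    o=-R.T@t
    return o+d*((z-o[2])/d[:,2])[:,None]
def proj(c,X):
    p=np.atleast_2d(X)@np.array(c["R"]).T+np.array(c["t"])
    return np.c_[c["fx"]*p[:,0]/p[:,2]+c["cx"],c["fy"]*p[:,1]/p[:,2]+c["cy"]]
def big(m,near=None):
    cs,_=cv2.findContours(m.astype(np.uint8)*255,cv2.RETR_EXTERNAL,cv2.CHAIN_APPROX_NONE)
    cs=[k for k in cs if len(k)>8]
    if near is None: return max(cs,key=cv2.contourArea)
    return min([k for k in cs if cv2.contourArea(k)>15],key=lambda k:np.hypot(*(k[:,0].mean(0)-near)))
def rect(c,k,z):
    P=ray(c,k[:,0],z)[:,:2]*1000
    (ce,wh,a)=cv2.minAreaRect(P.astype(np.float32))
    if wh[0]<wh[1]: wh=wh[::-1];a-=90
    return np.round(ce,1),np.round(wh,1),round((a+90)%180-90,1)
def show(c,name,x,y,w,h,s):
    cv2.imwrite(name,cv2.resize(c["img"][y:y+h,x:x+w],None,fx=s,fy=s,interpolation=cv2.INTER_CUBIC))
E
python3 - <<'E'
from h import *
def go(n,pts,s):
    c=r.capture(n);im=c["img"].astype(int);hsv=cv2.cvtColor(c["img"],cv2.COLOR_BGR2HSV)
    H,S,V=[hsv[...,i].astype(int) for i in range(3)]
    wood=(H<17)&(S>90)&(V<175)
    for nm,(uv,z) in pts.items():
        m=~wood
        if nm=='stand' : m=(V>185)&(S>60)
        if nm=='pad': m=V>150
        if nm=='base': m=(V>200)&(S<40)
        if nm=='tray': m=(S<70)
        k=big(m,uv);print(n,nm,rect(c,k,z),cv2.contourArea(k), (ray(c,cv2.fitEllipse(k)[0],z)*1000).round(1) if nm=='stand' else '')
go("top",dict(base=((303,267),.012),pad=((212,218),.01),tray=((184,298),.01),stand=((395,305),.012),nail=((373,222),.03)),1)
go("scene",dict(base=((348,253),.012),pad=((413,370),.01),tray=((498,307),.01),stand=((289,175),.012),nail=((243,244),.03)),1)
E
```

```text
top base (array([446.8, -31.7]), array([80.8, 79. ]), -10.7) 752.0 
top pad (array([587.9, 228.2]), array([99.1, 98.6]), 72.9) 1107.5 
top tray (array([361.7, 300. ]), array([137.2,  98.1]), -6.1) 1657.0 
top stand (array([ 343.2, -290.2]), array([89.5, 88.3]), -89.9) 824.5 [[ 343.2 -289.6   12. ]]
top nail (array([ 576.7, -229.8]), array([114.8,  73.5]), -23.0) 948.0 
scene base (array([447.3, -29.9]), array([81.3, 81.1]), -10.5) 1023.5 
scene pad (array([597.7, 260.8]), array([251.7, 102.7]), 75.4) 2765.5 
scene tray (array([361.5, 301.3]), array([140.5,  96.7]), -6.1) 2639.5 
scene stand (array([ 342.6, -288.2]), array([92.2, 89.8]), 37.6) 760.0 [[ 343.8 -287.5   12. ]]
scene nail (array([ 575.5, -238.4]), array([124.2, 113.7]), 67.3) 1754.5
```

```bash
cat >> h.py <<'E'
def delta(target):
    s=r.sense();R=np.array(s["ee_rot"])
    d=R.T@(np.array(target)-s["tcp_pos"])
    print("d tool mm",(d*1000).round(1),"units",(d*10).round(3),"yaw",np.degrees(np.arctan2(R[1,0],R[0,0])).round(2),"tcp",(s["tcp_pos"]*1000).round(1),"t",round(s["time_s"],2),"F",np.round(s["wrist_force"],1),"w",round(s["gripper_width"],3))
E
python3 - <<'E'
from h import *
s=r.sense();c=r.capture("wrist");R=np.array(c["R"]);o=-R.T@c["t"];E=np.array(s["ee_rot"])
print("cam in tool",E.T@(o-s["tcp_pos"]),"\n",E.T@R.T)
print(s["tcp_pos"],[ (E.T@(ray(c,p,s["tcp_pos"][2]-.2)[0]-s["tcp_pos"])).round(3) for p in((320,240),(320,0),(0,120))])
t=r.capture("top");print(ray(t,(376.9,214.75),.096))
delta([.50,-.2,.3])
E
```

```text
cam in tool [ 0.07287622  0.00057003 -0.16131237] 
 [[-5.16780984e-04 -9.64995936e-01 -2.62264326e-01]
 [ 9.99999866e-01 -4.89387398e-04 -1.69767901e-04]
 [ 3.54764783e-05 -2.62264378e-01  9.64996059e-01]]
[0.20230739 0.59106736 0.22201851] [array([-0.021,  0.001,  0.2  ]), array([0.203, 0.001, 0.2  ]), array([ 0.101, -0.313,  0.2  ])]
[[ 0.58253557 -0.23311278  0.096     ]]
d tool mm [537.9 652.2 -77.4] units [ 5.379  6.522 -0.774] yaw -18.9 tcp [202.3 591.2 222.3] t 0.35 F [-1.6 -0.6  0. ] w 0.997
```

```bash
python3 -m crank '[[-1,[0.3,0.33,-0.05],[0,0,0.09]],[-1,[0.3,0.33,-0.05],[0,0,0]],[-1,[0.3,0.33,-0.05],[0,0,0]],[-1,[0.3,0.33,-0.05],[0,0,0]],[-1,[0.3,0.33,-0.05],[0,0,0]],[-1,[0.3,0.33,-0.05],[0,0,0]],[-1,[0.3,0.33,-0.05],[0,0,0]],[-1,[0.3,0.33,-0.05],[0,0,0]]]'; python3 -c "
from h import *
delta([.5,-.2,.3])"
```

```text
time_s: 1.15
tcp_pos: [0.3235, 0.254, 0.263]
ee_rot: [[0.921, -0.389, 0.001], [-0.389, -0.921, 0.001], [0.0, -0.001, -1.0]]
wrist_force: [0.6, -0.6, 1.0]
gripper_width: 0.997
d tool mm [339.2 349.5 -37.2] units [ 3.392  3.495 -0.372] yaw -22.9 tcp [323.5 254.  263. ] t 1.15 F [ 0.6 -0.6  1. ] w 0.997
```

```bash
python3 -m crank '[[-1,[0.33,0.34,-0.04],[0,0,0]],[-1,[0.33,0.34,-0.04],[0,0,0]],[-1,[0.33,0.34,-0.04],[0,0,0]],[-1,[0.33,0.34,-0.04],[0,0,0]],[-1,[0.33,0.34,-0.04],[0,0,0]],[-1,[0.33,0.34,-0.04],[0,0,0]],[-1,[0.33,0.34,-0.04],[0,0,0]],[-1,[0.33,0.34,-0.04],[0,0,0]]]'; python3 -c "
from h import *
delta([.5,-.2,.3])"
```

```text
time_s: 1.95
tcp_pos: [0.4607, -0.0997, 0.2951]
ee_rot: [[0.921, -0.39, 0.001], [-0.39, -0.921, 0.0], [0.001, -0.001, -1.0]]
wrist_force: [1.3, 0.1, 1.6]
gripper_width: 0.999
d tool mm [75.3 77.  -4.9] units [ 0.753  0.77  -0.049] yaw -22.96 tcp [460.7 -99.7 295.1] t 1.95 F [1.3 0.1 1.6] w 0.999
```

```bash
python3 -m crank '[[-1,[0.27,0.28,0],[0,0,0]],[-1,[0.27,0.28,0],[0,0,0]],[-1,[0,0,0],[0,0,0]],[-1,[0,0,0],[0,0,0]]]'; python3 -c "
from h import *
delta([.5,-.2,.3])
c=r.capture('wrist');cv2.imwrite('pics/w1.png',c['img'])"
```

```text
time_s: 2.35
tcp_pos: [0.4881, -0.1709, 0.294]
ee_rot: [[0.92, -0.392, -0.001], [-0.392, -0.92, 0.0], [-0.001, 0.0, -1.0]]
wrist_force: [-0.2, 0.4, -0.3]
gripper_width: 1.001
d tool mm [22.3 22.1 -6. ] units [ 0.223  0.221 -0.06 ] yaw -23.07 tcp [ 488.1 -170.9  294. ] t 2.35 F [-0.2  0.4 -0.3] w 1.001
```

View pics/w1.png

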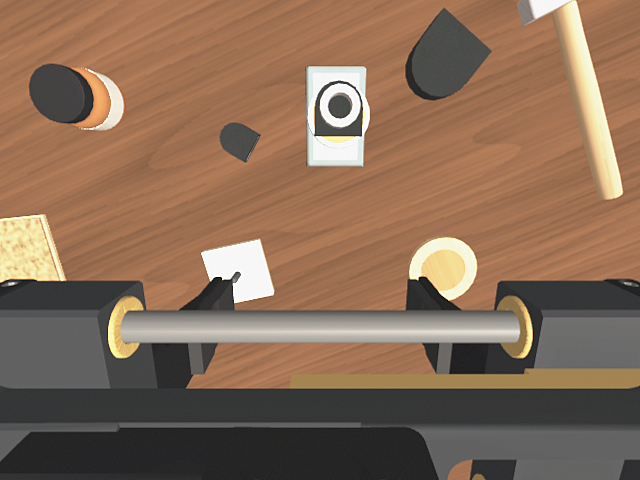

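The wrist view is lined up with the pile: nail tin at (336,116), ring at (340,106). The decoys are at (240,141) and (447,55). I'll measure all four pieces now.

```bash
python3 - <<'E'
from h import *
c=r.capture('wrist');show(c,'pics/w1z.png',295,55,85,125,4.7)
hsv=cv2.cvtColor(c["img"],cv2.COLOR_BGR2HSV);H,S,V=[hsv[...,i].astype(int) for i in range(3)]
dark=(V<75)
k=big(dark,(338,118));print('heel',rect(c,k,.076),cv2.contourArea(k),k[:,0].min(0),k[:,0].max(0))
# ring: bright inside the dark contour
m=np.zeros(V.shape,np.uint8);cv2.drawContours(m,[cv2.convexHull(k)],-1,1,-1)
rg=(V>110)&(m>0);kr=big(rg);e=cv2.fitEllipse(kr);print('ring px',e,(ray(c,e[0],.096)*1000).round(1),cv2.contourArea(kr))
kb=big(dark&(m>0),(340,106));e=cv2.fitEllipse(kb);print('bore',e,(ray(c,e[0],.096)*1000).round(1))
nw=(S<75);kn=big(nw,(336,116));print('nail',rect(c,kn,.03))
delta([.5,-.2,.3])
t=r.capture('top')
E
```

```text
heel (array([ 584.2, -233.2]), array([51.7, 47.8]), -23.0) 2206.5 [316  81] [362 135]
ring px ((340.5797119140625, 104.84453582763672), (40.475067138671875, 44.0268669128418), 10.133291244506836) [[ 585.2 -233.8   96. ]] 1393.0
bore ((339.1085510253906, 110.87471008300781), (50.624053955078125, 59.00022506713867), 3.315911293029785) [[ 580.7 -230.4   96. ]]
nail (array([ 578.7, -232.7]), array([109.3,  72.8]), -23.6)
d tool mm [22.9 23.3 -5.4] units [ 0.229  0.233 -0.054] yaw -22.91 tcp [ 488.  -169.7  294.6] t 2.45 F [0.  0.9 0.1] w 1.003
```

View pics/w1z.png

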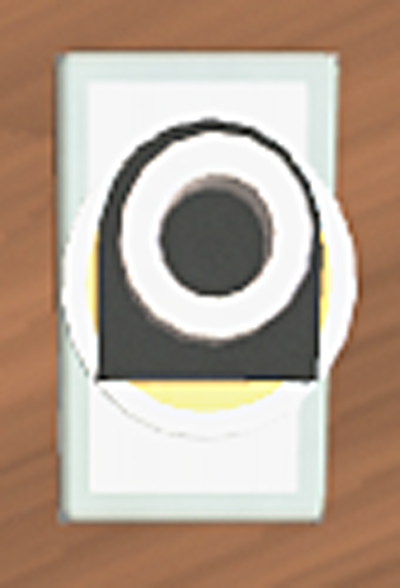

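```bash
python3 -m crank '[[-1,[0.28,0.05,0.2],[0,0,0]],[-1,[0.28,0.05,0.2],[0,0,0]],[-1,[0.28,0.05,0.2],[0,0,0]],[-1,[0.28,0.05,0.3],[0,0,0]],[-1,[0.01,0.01,0.4],[0,0,0]],[-1,[0,0,0.4],[0,0,0]],[-1,[0,0,0],[0,0,0]],[-1,[0,0,0],[0,0,0]]]'; python3 -c "
from h import *
delta([.584,-.2335,.079])
c=r.capture('scene');show(c,'pics/s1.png',180,150,130,130,4)"
```

```text
time_s: 3.3
tcp_pos: [0.5848, -0.233, 0.1255]
ee_rot: [[0.922, -0.388, 0.0], [-0.388, -0.922, -0.001], [0.0, 0.001, -1.0]]
wrist_force: [0.8, -0.1, 1.2]
gripper_width: 0.999
d tool mm [-0.5  0.7 46.5] units [-0.005  0.007  0.465] yaw -22.82 tcp [ 584.8 -233.   125.5] t 3.3 F [ 0.8 -0.1  1.2] w 0.999
```

View pics/s1.png

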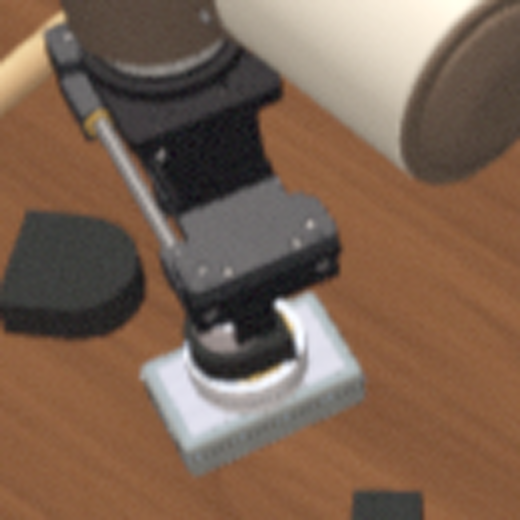

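Accurate to 1 mm. I'll lower to the ring and close with the fingertips.

```bash
python3 -m crank '[[-1,[0,0,0.2],[0,0,0]],[-1,[0,0,0.2],[0,0,0]],[-1,[0,0,0.06],[0,0,0]],[-1,[0,0,0],[0,0,0]],[0.2,[0,0,0],[0,0,0]],[1,[0,0,0],[0,0,0]],[1,[0,0,0],[0,0,0]],[1,[0,0,0],[0,0,0]]]'; python3 -c "
from h import *
delta([.584,-.2335,.079])"
```

```text
time_s: 4.15
tcp_pos: [0.5846, -0.2337, 0.0792]
ee_rot: [[0.921, -0.39, 0.001], [-0.39, -0.921, -0.0], [0.001, -0.0, -1.0]]
wrist_force: [-0.3, 0.3, -0.6]
gripper_width: 0.724
d tool mm [-0.6  0.   0.2] units [-0.006  0.     0.002] yaw -22.94 tcp [ 584.6 -233.7   79.2] t 4.15 F [-0.3  0.3 -0.6] w 0.724
```

```bash
python3 -m crank '[[1,[0,0,0],[0,0,0]],[1,[0,0,0],[0,0,0]],[1,[0,0,0],[0,0,0]],[1,[0,0,0],[0,0,0]],[1,[0,0,0],[0,0,0]],[1,[0,0,0],[0,0,0]]]'; python3 -c "
from h import *
delta([.584,-.2335,.079])"
```

```text
time_s: 4.75
tcp_pos: [0.5843, -0.2336, 0.0785]
ee_rot: [[0.921, -0.39, 0.0], [-0.39, -0.921, 0.0], [0.0, -0.0, -1.0]]
wrist_force: [-0.7, -0.4, -0.0]
gripper_width: 0.441
d tool mm [-0.3 -0.  -0.5] units [-0.003 -0.    -0.005] yaw -22.94 tcp [ 584.3 -233.6   78.5] t 4.75 F [-0.7 -0.4 -0. ] w 0.441
```

```bash
python3 -m crank '[[1,[0,0,0],[0,0,0]],[1,[0,0,0],[0,0,0]]]'; python3 -m crank '[[1,[0,0,-0.1],[0,0,0]],[1,[0,0,-0.3],[0,0,0]],[1,[0,0,-0.4],[0,0,0]],[1,[0,0,0],[0,0,0]]]'; python3 -c "
from h import *
delta([.447,-.031,.2])
c=r.capture('scene');show(c,'pics/s2.png',180,130,130,140,4)"
```

```text
time_s: 4.95
tcp_pos: [0.5842, -0.2336, 0.0785]
ee_rot: [[0.921, -0.39, -0.0], [-0.39, -0.921, 0.0], [-0.0, 0.0, -1.0]]
wrist_force: [1.0, 0.2, -0.1]
gripper_width: 0.446
time_s: 5.35
tcp_pos: [0.588, -0.2349, 0.1659]
ee_rot: [[0.921, -0.389, 0.013], [-0.389, -0.921, -0.004], [0.013, -0.001, -1.0]]
wrist_force: [1.1, 0.3, -0.1]
gripper_width: 0.44
d tool mm [-208.7 -133.1  -36.7] units [-2.087 -1.331 -0.367] yaw -22.87 tcp [ 588.  -234.9  165.9] t 5.35 F [ 1.1  0.3 -0.1] w 0.44
```

View pics/s2.png

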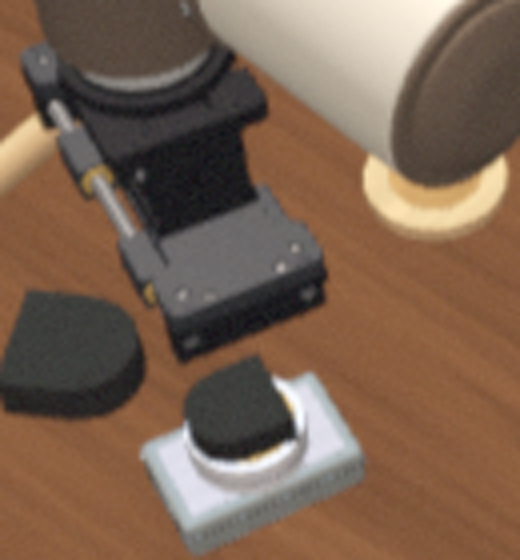

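```bash
python3 - <<'E'
from h import *
c=r.capture('top');im=c["img"]
hsv=cv2.cvtColor(im,cv2.COLOR_BGR2HSV);V=hsv[...,2].astype(float)
y0,x0=257,293;p=V[y0:278,x0:314]
w=np.clip(230-p,0,None);w[(np.add.outer((np.arange(21)-10.5)**2,(np.arange(21)-9.5)**2))>25]=0
yy,xx=np.mgrid[y0:278,x0:314]
u=((w*xx).sum()/w.sum(),(w*yy).sum()/w.sum());print(u,(ray(c,u,.03)*1000).round(1),(ray(c,u,.038)*1000).round(1))
E
python3 -m crank '[[1,[-0.3,-0.22,0],[0,0,0]],[1,[-0.35,-0.22,0],[0,0,0]],[1,[-0.35,-0.22,0],[0,0,0]],[1,[-0.35,-0.22,0],[0,0,0]],[1,[-0.35,-0.22,0],[0,0,0]],[1,[-0.3,-0.2,0.1],[0,0,0]],[1,[0,0,0.1],[0,0,0]],[1,[0,0,0],[0,0,0]]]'; python3 -c "
from h import *
delta([.447,-.031,.0155])"
```

```text
(np.float64(302.60366844671466), np.float64(265.7511028558161)) [[450.4 -32.8  30. ]] [[449.7 -33.1  38. ]]
time_s: 6.25
tcp_pos: [0.4488, -0.0357, 0.1369]
ee_rot: [[0.921, -0.388, -0.004], [-0.388, -0.921, -0.001], [-0.004, 0.003, -1.0]]
wrist_force: [-0.0, -0.4, -1.3]
gripper_width: 0.447
d tool mm [ -3.1  -4.  121.4] units [-0.031 -0.04   1.214] yaw -22.86 tcp [448.8 -35.7 136.9] t 6.25 F [-0.  -0.4 -1.3] w 0.447
```

```bash
python3 -m crank '[[1,[-0.025,-0.035,0.2],[0,0,0]],[1,[0,0,0.3],[0,0,0]],[1,[0,0,0.14],[0,0,0]],[1,[0,0,0],[0,0,0]]]'; python3 -c "
from h import *
delta([.448,-.0315,.0155])
c=r.capture('scene');show(c,'pics/s3.png',290,180,110,110,4)
c=r.capture('wrist');cv2.imwrite('pics/w3.png',c['img'])"
```

```text
time_s: 6.65
tcp_pos: [0.4486, -0.033, 0.0724]
ee_rot: [[0.92, -0.392, -0.006], [-0.392, -0.92, -0.002], [-0.005, 0.004, -1.0]]
wrist_force: [-0.8, -0.8, -0.7]
gripper_width: 0.446
d tool mm [-0.8 -1.4 56.9] units [-0.008 -0.014  0.569] yaw -23.05 tcp [448.6 -33.   72.4] t 6.65 F [-0.8 -0.8 -0.7] w 0.446
```

View pics/s3.png

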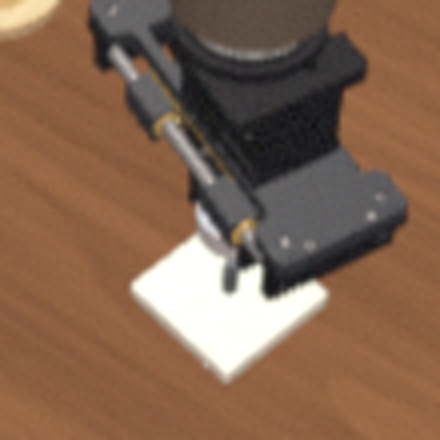

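View pics/w3.png

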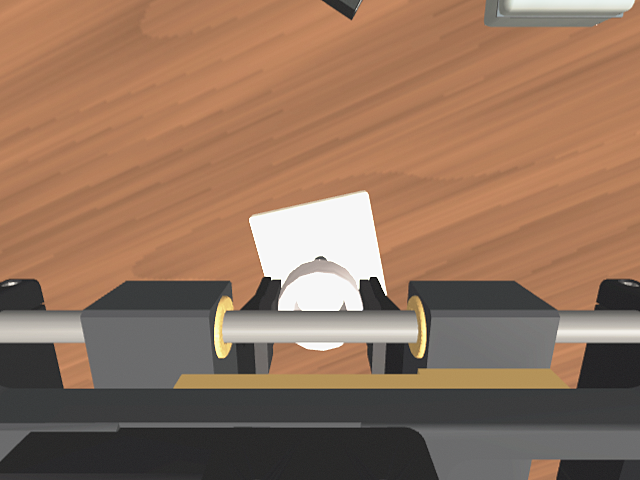

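```bash
python3 - <<'E'
from h import *
c=r.capture('wrist')
P=ray(c,[(368.5,191.5),(249,216.5)],.012)[:,:2]*1000
d=P[0]-P[1];L=np.hypot(*d);d/=L;n=np.array([-d[1],d[0]])
print(P,L,P.mean(0)+40*n,P.mean(0)-40*n)
print((ray(c,[(320,257)],.038)*1000).round(1),"far rim of peg; centre is 5 mm nearer")
show(c,'pics/w3z.png',230,180,170,130,4)
delta([.448,-.0315,.0155])
E
```

```text
[[481.29952489 -79.93325961]
 [496.64120028  -2.31228132]] 79.12258384919915 [528.21123391 -48.87867258] [449.72949126 -33.36686835]
[[460.5 -37.3  38. ]] far rim of peg; centre is 5 mm nearer
d tool mm [-3.   0.6 59.6] units [-0.03   0.006  0.596] yaw -22.99 tcp [450.9 -32.2  75.1] t 6.8 F [ 0.1  0.6 -1.4] w 0.44
```

View pics/w3z.png

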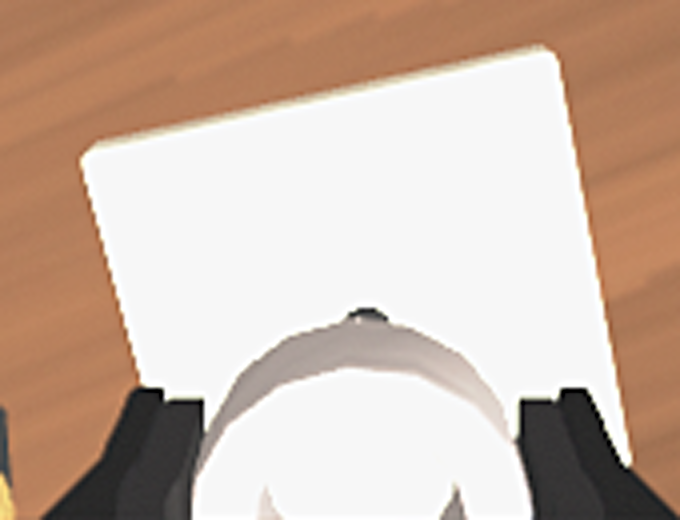

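```bash
python3 -m crank '[[1,[-0.01,0,0.15],[0,0,0]],[1,[0,0,0.15],[0,0,0]],[1,[0,0,0.15],[0,0,0]],[1,[0,0,0.08],[0,0,0]],[1,[0,0,0],[0,0,0]],[1,[0,0,0],[0,0,0]]]'; python3 -c "
from h import *
for i in range(3): delta([.4493,-.0327,.0155]);r.capture('top')"
```

```text
time_s: 7.4
tcp_pos: [0.4497, -0.0313, 0.0223]
ee_rot: [[0.921, -0.39, 0.001], [-0.39, -0.921, 0.0], [0.001, -0.001, -1.0]]
wrist_force: [0.1, 0.7, -1.2]
gripper_width: 0.444
d tool mm [0.2 1.4 6.8] units [0.002 0.014 0.068] yaw -22.94 tcp [449.7 -31.3  22.3] t 7.4 F [ 0.1  0.7 -1.2] w 0.444
d tool mm [0.1 1.5 6.9] units [0.001 0.015 0.069] yaw -22.94 tcp [449.7 -31.3  22.4] t 7.45 F [-0.2 -0.  -1. ] w 0.443
d tool mm [0.2 1.6 6.9] units [0.002 0.016 0.069] yaw -22.93 tcp [449.7 -31.2  22.4] t 7.5 F [-0.1  1.  -1.2] w 0.444
```

```bash
python3 -m crank '[[1,[0,0,0.03],[0,0,0]],[1,[0,0,0.03],[0,0,0]],[1,[0,0,0.01],[0,0,0]],[1,[0,0,0],[0,0,0]]]'; python3 -c "
from h import *
delta([.4493,-.0327,.0145])"
```

```text
time_s: 7.95
tcp_pos: [0.4489, -0.0314, 0.0145]
ee_rot: [[0.921, -0.39, -0.0], [-0.39, -0.921, -0.0], [-0.0, 0.0, -1.0]]
wrist_force: [-0.5, 0.2, -0.2]
gripper_width: 0.442
d tool mm [ 0.9  1.1 -0. ] units [ 0.009  0.011 -0.   ] yaw -22.94 tcp [448.9 -31.4  14.5] t 7.95 F [-0.5  0.2 -0.2] w 0.442
```

```bash
python3 -m crank '[[1,[0,0,0.006],[0,0,0]],[0,[0,0,0],[0,0,0]],[-1,[0,0,0],[0,0,0]],[-1,[0,0,0],[0,0,0]],[-1,[0,0,-0.05],[0,0,0]],[-1,[0,0,-0.15],[0,0,0]],[-1,[0,0,-0.3],[0,0,0]],[-1,[0,0,-0.45],[0,0,0]]]'; python3 -c "
from h import *
delta([.58,-.23,.2])
c=r.capture('scene');show(c,'pics/s4.png',290,180,110,110,4)"
```

```text
time_s: 8.75
tcp_pos: [0.447, -0.0318, 0.1085]
ee_rot: [[0.921, -0.39, -0.006], [-0.39, -0.921, -0.001], [-0.005, 0.003, -1.0]]
wrist_force: [1.5, -0.1, 0.2]
gripper_width: 0.948
d tool mm [199.3 130.9 -92. ] units [ 1.993  1.309 -0.92 ] yaw -22.97 tcp [447.  -31.8 108.5] t 8.75 F [ 1.5 -0.1  0.2] w 0.948
```

View pics/s4.png

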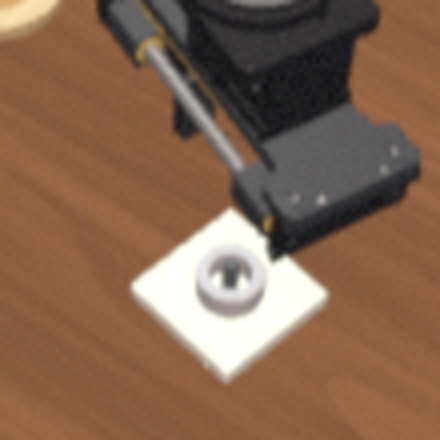

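Ring is seated over the peg. Back to the pile to look at the heel.

```bash
python3 -m crank '[[-1,[0.22,0.26,-0.2],[0,0,0]],[-1,[0.22,0.26,-0.2],[0,0,0]],[-1,[0.22,0.26,-0.2],[0,0,0]],[-1,[0.22,0.26,-0.2],[0,0,0]],[-1,[0.22,0.26,-0.2],[0,0,0]],[-1,[0,0,0],[0,0,0]],[-1,[0,0,0],[0,0,0]],[-1,[0,0,0],[0,0,0]]]'; cat > m.py <<'E'
from h import *
import sys
c=r.capture('wrist');hsv=cv2.cvtColor(c["img"],cv2.COLOR_BGR2HSV);H,S,V=[hsv[...,i].astype(int) for i in range(3)]
d=delta([.58,-.23,.2])
u=proj(c,[.58,-.233,.065])[0];print(u);u=u.round().astype(int)
if 'heel' in sys.argv:
    k=big(V<75,u);print('heel',rect(c,k,.076),cv2.contourArea(k))
    P=ray(c,k[:,0],.076)[:,:2]*1000;a=np.radians(-23);T=P@np.array([[np.cos(a),-np.sin(a)],[np.sin(a),np.cos(a)]]);print(T.min(0),T.max(0))
show(c,sys.argv[1],max(0,u[0]-70),max(0,u[1]-70),140,140,4)
E
python3 m.py pics/w4.png heel
```

```text
time_s: 9.6
tcp_pos: [0.4985, -0.1932, 0.208]
ee_rot: [[0.921, -0.39, -0.002], [-0.39, -0.921, 0.001], [-0.002, 0.0, -1.0]]
wrist_force: [0.2, -0.2, 0.4]
gripper_width: 0.997
d tool mm [89.4  2.4  7.9] units [0.894 0.024 0.079] yaw -22.89 tcp [ 498.6 -193.   208.1] t 9.65 F [-0.2  0.1 -0.4] w 1.002
[324.96664215 127.07444249]
heel (array([ 589.9, -143.4]), array([35.9, 18.3]), -21.3) 21.0
[580.78902377  89.50799577] [616.65055861 108.17086701]
```

View pics/w4.png

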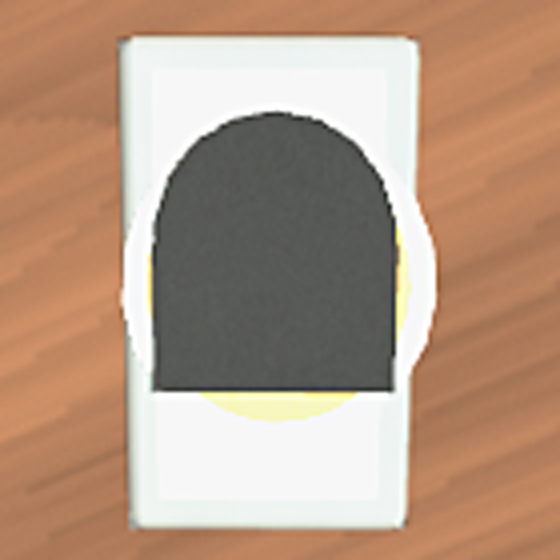

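```bash
sed -i 's/V<75,u/(V<115)\&(S<60),u/' m.py; python3 m.py pics/w4b.png heel; python3 - <<'E'
from h import *
c=r.capture('wrist')
P=ray(c,[(293,154.5),(353.5,154.5),(323.5,85)],.076)*1000;print(P.round(1))
n=ray(c,[(286,67),(357.5,67),(288.3,188),(356,188)],.03)*1000;print(n.round(1),n.mean(0))
print(ray(c,[(286,130),(364,130)],.052)*1000)
E
```

```text
d tool mm [89.2  2.5  8. ] units [0.892 0.025 0.08 ] yaw -22.87 tcp [ 498.8 -193.   208.2] t 9.7 F [-0.5 -0.1  0.2] w 0.999
[325.25449649 127.09267861]
heel (array([ 584.7, -233.4]), array([51.9, 48.4]), -22.9) 3674.0
[603.42037    -10.61127594] [655.35746025  37.71386172]
[[ 570.3 -200.1   76. ]
 [ 551.1 -245.6   76. ]
 [ 608.9 -243.3   76. ]]
[[ 642.2 -221.6   30. ]
 [ 617.5 -280.1   30. ]
 [ 544.1 -179.6   30. ]
 [ 518.5 -240.1   30. ]] [ 580.56792448 -230.3621179    30.        ]
[[ 591.88168459 -201.09513224   52.        ]
 [ 565.52440352 -263.47762248   52.        ]]
```

```bash
python3 -m crank '[[-1,[0.25,0.01,0.2],[0,0,0]],[-1,[0.3,0.01,0.2],[0,0,0]],[-1,[0.3,0.01,0.3],[0,0,0]],[-1,[0,0,0.4],[0,0,0]],[-1,[0,0,0.2],[0,0,0]],[-1,[0,0,0],[0,0,0]],[-1,[0,0,0],[0,0,0]]]'; python3 -c "
from h import *
delta([.5764,-.2299,.057])"
```

```text
time_s: 10.45
tcp_pos: [0.577, -0.2295, 0.0793]
ee_rot: [[0.921, -0.389, -0.0], [-0.389, -0.921, -0.001], [0.0, 0.001, -1.0]]
wrist_force: [1.5, -0.1, 1.2]
gripper_width: 0.998
d tool mm [-0.4  0.6 22.3] units [-0.004  0.006  0.223] yaw -22.86 tcp [ 577.  -229.5   79.3] t 10.45 F [ 1.5 -0.1  1.2] w 0.998
```

```bash
python3 -m crank '[[-1,[0,0,0.15],[0,0,0]],[-0.5,[0,0,0.07],[0,0,0]],[1,[0,0,0],[0,0,0]],[1,[0,0,0],[0,0,0]],[1,[0,0,0],[0,0,0]],[1,[0,0,0],[0,0,0]],[1,[0,0,0],[0,0,0]],[1,[0,0,0],[0,0,0]]]';python3 -m crank '[[1,[0,0,0],[0,0,0]],[1,[0,0,0],[0,0,0]],[1,[0,0,0],[0,0,0]]]'; python3 -c "
from h import *
delta([.588,.228,.2])"
```

```text
time_s: 11.25
tcp_pos: [0.5769, -0.23, 0.0575]
ee_rot: [[0.921, -0.39, 0.001], [-0.39, -0.921, -0.0], [0.001, -0.0, -1.0]]
wrist_force: [0.1, 0.2, 2.6]
gripper_width: 0.575
time_s: 11.55
tcp_pos: [0.5769, -0.2299, 0.0575]
ee_rot: [[0.921, -0.39, 0.001], [-0.39, -0.921, -0.0], [0.001, -0.0, -1.0]]
wrist_force: [-1.2, 0.5, 5.2]
gripper_width: 0.573
d tool mm [-168.1 -426.1 -142.6] units [-1.681 -4.261 -1.426] yaw -22.94 tcp [ 576.9 -229.9   57.5] t 11.55 F [-1.2  0.5  5.2] w 0.573
```

```bash
python3 -m crank '[[1,[0,0,-0.1],[0,0,0]],[1,[0,0,-0.3],[0,0,0]],[1,[0,0,-0.4],[0,0,0]],[1,[0,0,-0.3],[0,0,0]],[1,[-0.1,-0.3,0],[0,0,0]],[1,[-0.15,-0.4,0],[0,0,0]],[1,[-0.15,-0.4,0],[0,0,0]],[1,[-0.15,-0.4,0],[0,0,0]]]'; python3 -c "
from h import *
delta([.588,.228,.2])
c=r.capture('scene');show(c,'pics/s5.png',180,130,200,140,4)"
```

```text
time_s: 12.35
tcp_pos: [0.584, -0.069, 0.167]
ee_rot: [[0.921, -0.391, -0.0], [-0.391, -0.921, 0.0], [-0.0, -0.0, -1.0]]
wrist_force: [0.8, -0.0, -0.6]
gripper_width: 0.569
d tool mm [-112.3 -274.9  -32.9] units [-1.123 -2.749 -0.329] yaw -23.0 tcp [584. -69. 167.] t 12.35 F [ 0.8 -0.  -0.6] w 0.569
```

View pics/s5.png

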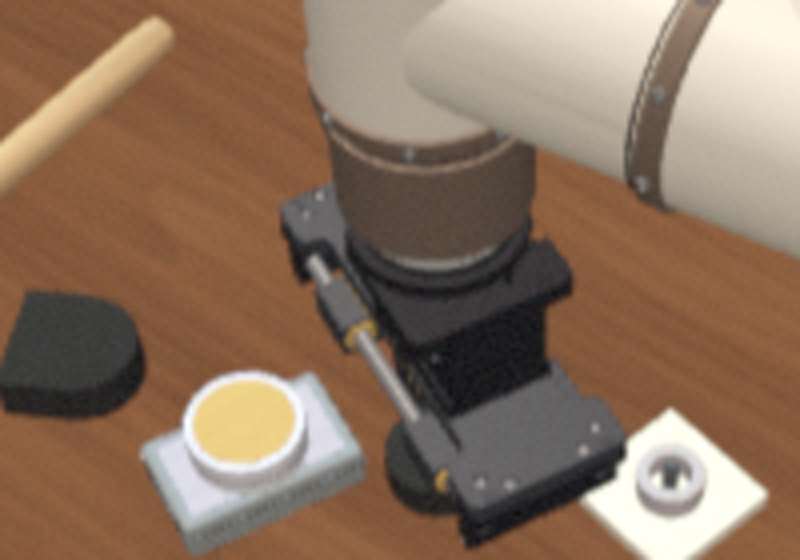

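```bash
python3 -m crank '[[1,[-0.26,-0.36,0],[0,0,0]],[1,[-0.28,-0.38,0],[0,0,0]],[1,[-0.28,-0.38,0],[0,0,0]],[1,[-0.28,-0.38,0],[0,0,0]],[1,[-0.28,-0.38,0],[0,0,0]],[1,[-0.28,-0.38,0],[0,0,0]],[1,[-0.28,-0.28,0],[0,0,0]],[1,[0,0,0],[0,0,0]]]';python3 -m crank '[[1,[0,0,0],[0,0,0]]]'; python3 -c "
from h import *
delta([.588,.228,.2])
c=r.capture('wrist');cv2.imwrite('pics/w5.png',c['img'])"
```

```text
time_s: 13.2
tcp_pos: [0.5035, 0.2431, 0.1669]
ee_rot: [[0.923, -0.385, 0.0], [-0.385, -0.923, 0.001], [-0.0, -0.001, -1.0]]
wrist_force: [0.1, 0.7, 0.6]
gripper_width: 0.567
time_s: 13.3
tcp_pos: [0.5042, 0.2399, 0.1668]
ee_rot: [[0.922, -0.388, -0.001], [-0.388, -0.922, -0.0], [-0.0, 0.001, -1.0]]
wrist_force: [0.1, -0.4, -1.5]
gripper_width: 0.569
d tool mm [ 81.9 -21.5 -33.2] units [ 0.819 -0.215 -0.332] yaw -22.83 tcp [504.2 239.9 166.8] t 13.3 F [ 0.1 -0.4 -1.5] w 0.569
```

View pics/w5.png

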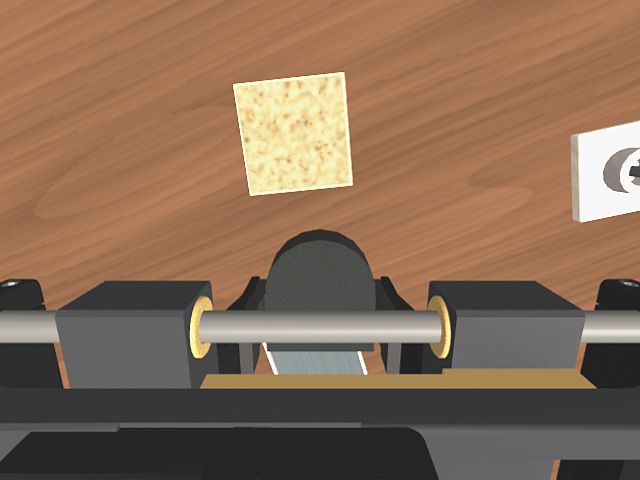

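```bash
python3 - <<'E'
from h import *
c=r.capture('wrist');hsv=cv2.cvtColor(c["img"],cv2.COLOR_BGR2HSV);V=hsv[...,2].astype(int)
s=r.sense();k=big((V>205),(293,134));print(rect(c,k,.0105),cv2.contourArea(k))
print((ray(c,[(235,84),(344,72),(353,185),(250,195)],.01)*1000).mean(0))
show(c,'pics/w5z.png',255,220,130,140,4)
delta([.588,.228,.2])
E
```

```text
(array([589.9, 226.9]), array([94.7, 94.7]), -17.1) 12112.0
[589.86186427 225.31323986  10.        ]
d tool mm [ 80.7 -22.8 -33.2] units [ 0.807 -0.228 -0.332] yaw -22.98 tcp [504.8 238.5 166.8] t 13.4 F [0.1 0.5 0.5] w 0.571
```

View pics/w5z.png

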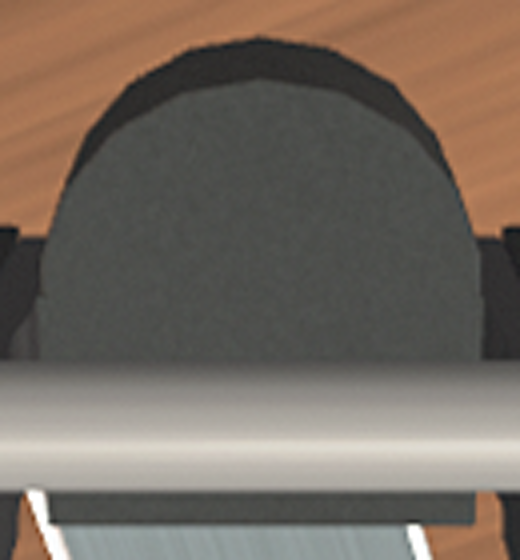

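```bash
python3 - <<'E'
from h import *
c=r.capture('wrist');s=r.sense();E=np.array(s["ee_rot"])
for z in(.019,):
  print(((ray(c,[(320,239.5),(320,350.75),(265,290),(375.5,290)],s["tcp_pos"][2]+z)-s["tcp_pos"])@E*1000).round(1))
delta([.589,.2265,.02])
E
```

```text
[[ 35.9   0.3 -19. ]
 [-17.2   0.4 -19. ]
 [ 13.  -23.8 -19. ]
 [ 13.   24.7 -19. ]]
d tool mm [ 82.  -22.1 146.9] units [ 0.82  -0.221  1.469] yaw -23.03 tcp [505.  238.2 166.9] t 13.45 F [-0.2  0.2 -1.4] w 0.572
```

```bash
python3 -m crank '[[1,[0.2,-0.06,0.2],[0,0,0]],[1,[0.3,-0.08,0.2],[0,0,0]],[1,[0.26,-0.08,0.3],[0,0,0]],[1,[0,0,0.35],[0,0,0]],[1,[0,0,0.25],[0,0,0]],[1,[0,0,0],[0,0,0]],[1,[0,0,0],[0,0,0]]]'; python3 -c "
from h import *
delta([.5835,.2292,.0135])"
```

```text
time_s: 14.15
tcp_pos: [0.5841, 0.2289, 0.0373]
ee_rot: [[0.921, -0.391, 0.0], [-0.391, -0.921, -0.001], [0.0, 0.0, -1.0]]
wrist_force: [0.9, 1.1, 1.1]
gripper_width: 0.574
d tool mm [-0.7 -0.  23.8] units [-0.007 -0.     0.238] yaw -23.0 tcp [584.1 228.9  37.3] t 14.15 F [0.9 1.1 1.1] w 0.574
```

```bash
python3 -m crank '[[1,[-0.005,0,0.1],[0,0,0]],[1,[0,0,0.07],[0,0,0]],[1,[0,0,0.03],[0,0,0]],[1,[0,0,0.02],[0,0,0]],[1,[0,0,0.01],[0,0,0]],[1,[0,0,0],[0,0,0]]]'; python3 -c "
from h import *
delta([.5835,.2292,.0135])"
```

```text
time_s: 14.75
tcp_pos: [0.5829, 0.2302, 0.0141]
ee_rot: [[0.921, -0.39, 0.0], [-0.39, -0.921, 0.0], [0.0, -0.0, -1.0]]
wrist_force: [-0.0, 0.3, -0.1]
gripper_width: 0.573
d tool mm [0.9 0.7 0.6] units [0.009 0.007 0.006] yaw -22.94 tcp [582.9 230.2  14.1] t 14.75 F [-0.   0.3 -0.1] w 0.573
```

```bash
python3 -m crank '[[1,[0,0,0.008],[0,0,0]],[1,[0,0,0],[0,0,0]],[0,[0,0,0],[0,0,0]],[-1,[0,0,0],[0,0,0]],[-1,[0,0,0],[0,0,0]],[-1,[0,0,-0.05],[0,0,0]],[-1,[0,0,-0.2],[0,0,0]],[-1,[0,0,-0.4],[0,0,0]]]';python3 -m crank '[[-1,[-0.1,0,-0.4],[0,0,0]],[-1,[-0.4,0,-0.3],[0,0,0]],[-1,[-0.3,0.1,-0.1],[0,0,0]],[-1,[0,0,0],[0,0,0]],[-1,[0,0,0],[0,0,0]]]'; python3 -c "
from h import *
delta([.496,-.198,.2])
c=r.capture('wrist');cv2.imwrite('pics/w6.png',c['img'])
hsv=cv2.cvtColor(c['img'],cv2.COLOR_BGR2HSV);H,S,V=[hsv[...,i].astype(int) for i in range(3)]
u=proj(c,[.589,.227,.03])[0]
k=big((V<115)&(S<60),u);print(u,rect(c,k,.032))
hm=np.zeros(V.shape,np.uint8);k2=big(((H>12)&(V>190)&(S>30)&(S<140))|((V<115)&(S<60))|(V>215),u);print(rect(c,k2,.01))"
```

```text
time_s: 15.55
tcp_pos: [0.5807, 0.2287, 0.0758]
ee_rot: [[0.921, -0.39, -0.007], [-0.39, -0.921, -0.004], [-0.005, 0.006, -1.0]]
wrist_force: [0.9, 0.4, -0.1]
gripper_width: 0.934
time_s: 16.05
tcp_pos: [0.5051, 0.2523, 0.1591]
ee_rot: [[0.921, -0.389, 0.001], [-0.389, -0.921, 0.001], [0.001, -0.001, -1.0]]
wrist_force: [-0.3, 0.5, -0.4]
gripper_width: 0.998
d tool mm [166.7 418.4 -41.4] units [ 1.667  4.184 -0.414] yaw -22.89 tcp [505.1 252.3 159.1] t 16.05 F [-0.3  0.5 -0.4] w 0.998
[307.67824021 131.08041257] (array([590.9, 226.4]), array([51.7, 48.8]), -22.9)
(array([589.9, 227.1]), array([95.1, 94.9]), 72.9)
```

View pics/w6.png

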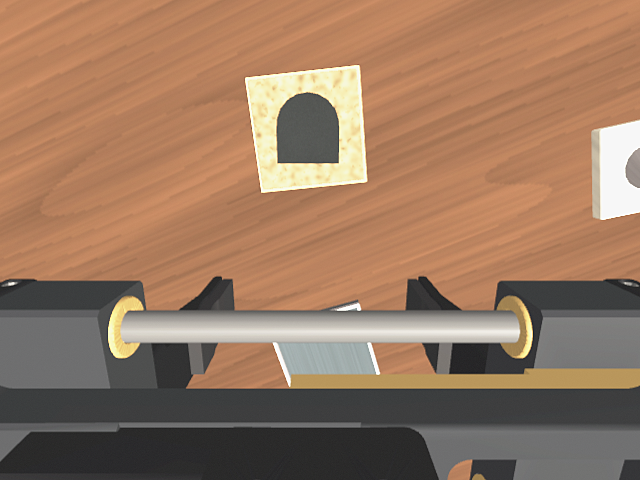

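Heel sits within about 2 mm of the pad's middle. Next is the polish tin.

```bash
python3 -m crank '[[-1,[0.1,0.3,-0.05],[0,0,0]],[-1,[0.18,0.45,-0.05],[0,0,0]],[-1,[0.18,0.45,-0.05],[0,0,0]],[-1,[0.18,0.45,-0.05],[0,0,0]],[-1,[0.18,0.45,-0.05],[0,0,0]],[-1,[0.18,0.45,-0.05],[0,0,0]],[-1,[0.18,0.45,-0.05],[0,0,0]],[-1,[0.18,0.45,-0.05],[0,0,0]]]';python3 -m crank '[[-1,[0.18,0.45,0],[0,0,0]],[-1,[0.13,0.25,0],[0,0,0]],[-1,[0,0,0],[0,0,0]],[-1,[0,0,0],[0,0,0]]]'; python3 m.py pics/w7.png
```

```text
time_s: 16.9
tcp_pos: [0.4961, -0.1214, 0.1975]
ee_rot: [[0.92, -0.391, -0.001], [-0.391, -0.92, -0.0], [-0.001, 0.001, -1.0]]
wrist_force: [1.3, -0.1, 0.1]
gripper_width: 0.998
time_s: 17.3
tcp_pos: [0.4972, -0.1963, 0.1969]
ee_rot: [[0.92, -0.392, -0.002], [-0.392, -0.92, 0.0], [-0.002, 0.001, -1.0]]
wrist_force: [-0.8, 0.8, -0.6]
gripper_width: 1.006
d tool mm [89.7 -0.6 -3. ] units [ 0.897 -0.006 -0.03 ] yaw -23.01 tcp [ 497.2 -195.5  197.2] t 17.35 F [-0.1  0.5  0.6] w 1.0
[320.59691879 126.16479251]
```

View pics/w7.png

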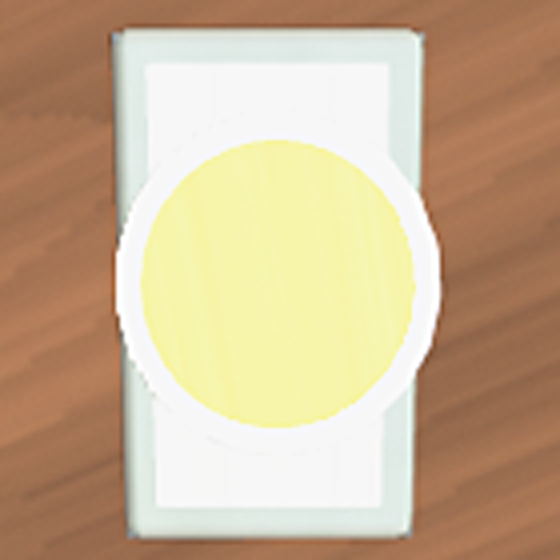

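```bash
python3 - <<'E'
from h import *
c=r.capture('wrist');hsv=cv2.cvtColor(c['img'],cv2.COLOR_BGR2HSV);H,S,V=[hsv[...,i].astype(int) for i in range(3)]
k=big((S>45)&(H>20)&(V>200),(320,126));e=cv2.fitEllipse(k);print(e);p=ray(c,e[0],.054)[0];print(p*1000)
print(cv2.minEnclosingCircle((ray(c,k[:,0],.054)[:,:2]*1000).astype(np.float32)))
n=ray(c,[(279.3,63.3),(356.5,63.5),(283.5,190),(354,190.3)],.03)*1000;print(n.mean(0),np.degrees(np.arctan2(*(n[0]+n[1]-n[2]-n[3])[1::-1])))
delta([p[0],p[1],.034])
E
```

```text
((321.0804748535156, 126.2939453125), (67.44367980957031, 70.90714263916016), 0.9990727305412292)
[ 580.54327468 -232.66287225   54.        ]
((579.8237915039062, -232.3341522216797), 28.413875579833984)
[ 580.12382496 -229.93064089   30.        ] -22.69407956439589
d tool mm [ 91.5   2.3 163.4] units [0.915 0.023 1.634] yaw -22.94 tcp [ 497.4 -194.9  197.5] t 17.4 F [-0.1  0.6  0.1] w 1.001
```

```bash
python3 -m crank '[[-1,[0.25,0.01,0.2],[0,0,0]],[-1,[0.35,0.01,0.2],[0,0,0]],[-1,[0.31,0.0,0.3],[0,0,0]],[-1,[0,0,0.4],[0,0,0]],[-1,[0,0,0.3],[0,0,0]],[-1,[0,0,0],[0,0,0]],[-1,[0,0,0],[0,0,0]]]'; python3 -c "
from h import *
delta([.5802,-.2325,.0335])
c=r.capture('wrist');show(c,'pics/w8.png',200,200,240,180,3)"
```

```text
time_s: 18.1
tcp_pos: [0.581, -0.2318, 0.0586]
ee_rot: [[0.922, -0.388, -0.0], [-0.388, -0.922, -0.001], [0.0, 0.001, -1.0]]
wrist_force: [0.1, 0.1, 1.3]
gripper_width: 1.003
d tool mm [-0.5  1.  25.1] units [-0.005  0.01   0.251] yaw -22.82 tcp [ 581.  -231.8   58.6] t 18.1 F [0.1 0.1 1.3] w 1.003
```

View pics/w8.png

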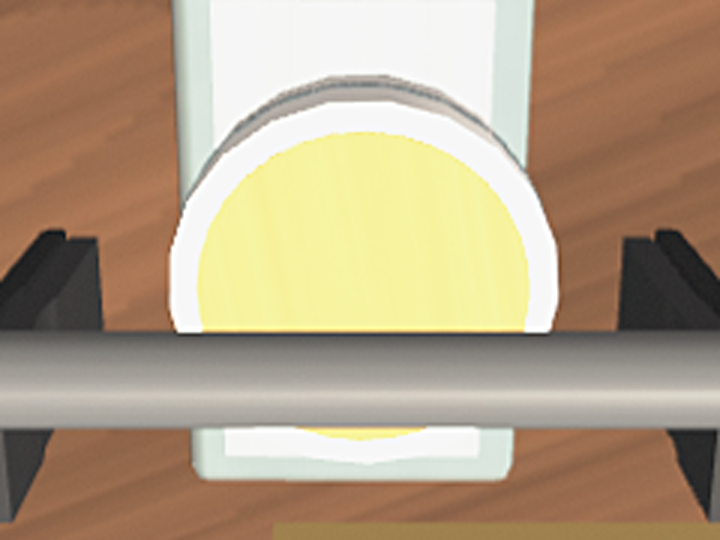

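```bash
python3 -m crank '[[-1,[-0.005,0.01,0.12],[0,0,0]],[-1,[0,0,0.12],[0,0,0]],[-1,[0,0,0.0],[0,0,0]],[1,[0,0,0],[0,0,0]],[1,[0,0,0],[0,0,0]],[1,[0,0,0],[0,0,0]],[1,[0,0,0],[0,0,0]],[1,[0,0,0],[0,0,0]]]';python3 -m crank '[[1,[0,0,0],[0,0,0]],[1,[0,0,0],[0,0,0]],[1,[0,0,0],[0,0,0]],[1,[0,0,0],[0,0,0]]]'; python3 -c "
from h import *
delta([.3435,-.289,.15])"
```

```text
time_s: 18.95
tcp_pos: [0.5799, -0.2333, 0.0346]
ee_rot: [[0.921, -0.39, 0.001], [-0.39, -0.921, -0.0], [0.001, -0.0, -1.0]]
wrist_force: [0.2, 1.1, 1.3]
gripper_width: 0.766
time_s: 19.35
tcp_pos: [0.5799, -0.2333, 0.0346]
ee_rot: [[0.921, -0.39, 0.001], [-0.39, -0.921, -0.0], [0.001, -0.0, -1.0]]
wrist_force: [0.0, 0.7, 3.4]
gripper_width: 0.767
d tool mm [-195.9  143.4 -115.6] units [-1.959  1.434 -1.156] yaw -22.93 tcp [ 579.9 -233.3   34.6] t 19.35 F [0.  0.7 3.4] w 0.767
```

```bash
python3 -m crank '[[1,[0,0,-0.1],[0,0,0]],[1,[0,0,-0.3],[0,0,0]],[1,[0,0,-0.4],[0,0,0]],[1,[-0.2,0.15,-0.2],[0,0,0]],[1,[-0.4,0.29,0],[0,0,0]],[1,[-0.4,0.29,0],[0,0,0]],[1,[-0.4,0.29,0],[0,0,0]],[1,[-0.35,0.26,0],[0,0,0]]]'; python3 -m crank '[[1,[-0.15,0.11,0],[0,0,0]],[1,[0,0,0],[0,0,0]],[1,[0,0,0],[0,0,0]]]'; python3 -c "
from h import *
delta([.3435,-.289,.0166])
c=r.capture('wrist');cv2.imwrite('pics/w9.png',c['img'])"
```

```text
time_s: 20.15
tcp_pos: [0.3654, -0.2827, 0.1341]
ee_rot: [[0.921, -0.39, -0.001], [-0.39, -0.921, 0.001], [-0.001, -0.0, -1.0]]
wrist_force: [0.3, -0.8, -0.9]
gripper_width: 0.769
time_s: 20.45
tcp_pos: [0.3512, -0.2876, 0.1347]
ee_rot: [[0.921, -0.39, 0.002], [-0.39, -0.921, -0.001], [0.002, 0.0, -1.0]]
wrist_force: [0.6, 0.5, -1.7]
gripper_width: 0.769
d tool mm [ -6.7   4.3 118.1] units [-0.067  0.043  1.181] yaw -22.96 tcp [ 351.2 -287.6  134.7] t 20.45 F [ 0.6  0.5 -1.7] w 0.769
```

View pics/w9.png

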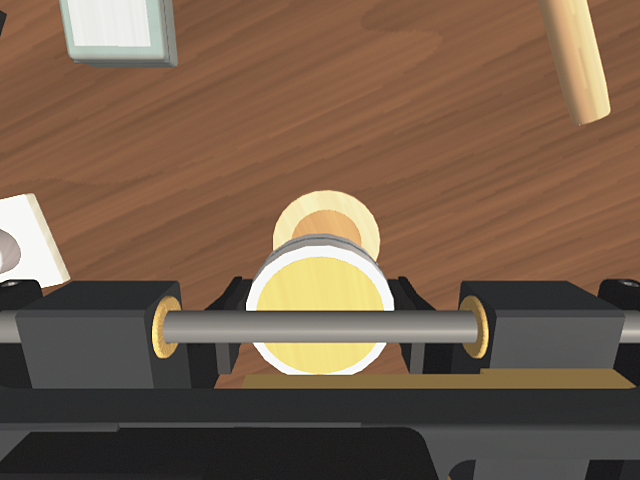

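```bash
python3 - <<'E'
from h import *
c=r.capture('wrist');hsv=cv2.cvtColor(c['img'],cv2.COLOR_BGR2HSV);H,S,V=[hsv[...,i].astype(int) for i in range(3)]
s=r.sense();E=np.array(s["ee_rot"]);T=s["tcp_pos"]
wood=(S>90)&(V<190)
m=(V>195);m[:185]=0;m[232:]=0;m[:,:272]=0;m[:,385:]=0
k=big(m);b=k[:,0];
ed=np.array([b[b[:,1]==v][[0,-1]] if 0 else [[b[b[:,1]==v][:,0].min(),v],[b[b[:,1]==v][:,0].max()+1,v]] for v in range(195,231)]).reshape(-1,2)
def circ(P):
    A=np.c_[2*P,np.ones(len(P))];x=np.linalg.lstsq(A,(P**2).sum(1),rcond=None)[0];return x[:2],np.sqrt(x[2]+x[0]**2+x[1]**2)
print(circ(ray(c,ed,.012)[:,:2]*1000))
m=(S>45)&(H>18)&(V>190);m[:250]=0;m[308:]=0
k=big(m)[:,0];ed=np.array([[k[k[:,1]==v][:,0].min(),v] for v in range(262,304)]+[[k[k[:,1]==v][:,0].max()+1,v] for v in range(262,304)])
P=(ray(c,ed,T[2]+.0194)-T)@E*1000;print(circ(P[:,:2]))
delta([.3435,-.289,.0166])
E
```

```text
(array([ 345.08474412, -291.72335162]), np.float64(45.481881314250025))
(array([0.09381083, 0.74912083]), np.float64(28.67442453059688))
d tool mm [ -7.2   4.8 117.7] units [-0.072  0.048  1.177] yaw -22.9 tcp [ 351.8 -287.3  134.3] t 20.55 F [ 0.8  0.2 -1.2] w 0.767
```

```bash
python3 -m crank '[[1,[-0.06,0.05,0.2],[0,0,0]],[1,[0,0,0.3],[0,0,0]],[1,[0,0,0.3],[0,0,0]],[1,[0,0,0.2],[0,0,0]],[1,[0,0,0.05],[0,0,0]],[1,[0,0,0],[0,0,0]],[1,[0,0,0],[0,0,0]]]'; python3 -c "
from h import *
delta([.3444,-.2898,.0166])"
```

```text
time_s: 21.25
tcp_pos: [0.3442, -0.2897, 0.0299]
ee_rot: [[0.921, -0.389, 0.002], [-0.389, -0.921, -0.001], [0.002, 0.0, -1.0]]
wrist_force: [0.8, 0.8, -0.6]
gripper_width: 0.773
d tool mm [ 0.1 -0.  13.3] units [ 0.001 -0.     0.133] yaw -22.89 tcp [ 344.2 -289.7   29.9] t 21.25 F [ 0.8  0.8 -0.6] w 0.773
```

```bash
python3 -m crank '[[1,[0,0,0.06],[0,0,0]],[1,[0,0,0.04],[0,0,0]],[1,[0,0,0.02],[0,0,0]],[1,[0,0,0.01],[0,0,0]],[1,[0,0,0],[0,0,0]],[1,[0,0,0],[0,0,0]]]'; python3 -c "
from h import *
delta([.3444,-.2898,.0166])"
```

```text
time_s: 21.85
tcp_pos: [0.3428, -0.2895, 0.0165]
ee_rot: [[0.921, -0.39, 0.0], [-0.39, -0.921, -0.0], [0.0, 0.0, -1.0]]
wrist_force: [-0.8, 1.2, 4.4]
gripper_width: 0.773
d tool mm [ 1.6 -0.3 -0.1] units [ 0.016 -0.003 -0.001] yaw -22.94 tcp [ 342.8 -289.5   16.5] t 21.85 F [-0.8  1.2  4.4] w 0.773
```

```bash
python3 -m crank '[[0,[0,0,0],[0,0,0]],[-1,[0,0,0],[0,0,0]],[-1,[0,0,0],[0,0,0]],[-1,[0,0,0],[0,0,0]],[-1,[0,0,0],[0,0,0]],[-1,[0,0,-0.05],[0,0,0]],[-1,[0,0,-0.2],[0,0,0]],[-1,[0,0,-0.4],[0,0,0]]]';python3 -m crank '[[-1,[0,0,-0.4],[0,0,0]],[-1,[0.2,-0.2,-0.4],[0,0,0]],[-1,[0.3,-0.3,-0.2],[0,0,0]],[-1,[0.3,-0.3,0],[0,0,0]],[-1,[0.3,-0.3,0],[0,0,0]],[-1,[0,-0.2,0],[0,0,0]],[-1,[0,0,0],[0,0,0]],[-1,[0,0,0],[0,0,0]]]'; python3 -c "
from h import *
delta([.496,-.198,.2])
c=r.capture('wrist');cv2.imwrite('pics/w10.png',c['img'])
t=r.capture('top');show(t,'pics/t10.png',320,180,130,150,4)"
```

```text
time_s: 22.65
tcp_pos: [0.3408, -0.2886, 0.0799]
ee_rot: [[0.921, -0.39, -0.007], [-0.39, -0.921, 0.003], [-0.007, 0.0, -1.0]]
wrist_force: [0.4, -0.1, -0.3]
gripper_width: 1.0
time_s: 23.45
tcp_pos: [0.4945, -0.2124, 0.1811]
ee_rot: [[0.921, -0.389, -0.001], [-0.389, -0.921, 0.0], [-0.001, 0.0, -1.0]]
wrist_force: [-0.3, -0.5, 0.3]
gripper_width: 1.004
d tool mm [ -4.2 -13.8 -18.9] units [-0.042 -0.138 -0.189] yaw -22.9 tcp [ 494.5 -212.4  181.1] t 23.45 F [-0.3 -0.5  0.3] w 1.004
```

View pics/w10.png

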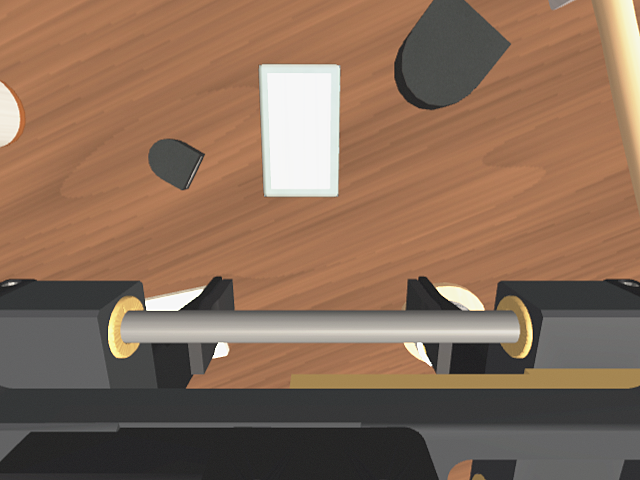

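View pics/t10.png

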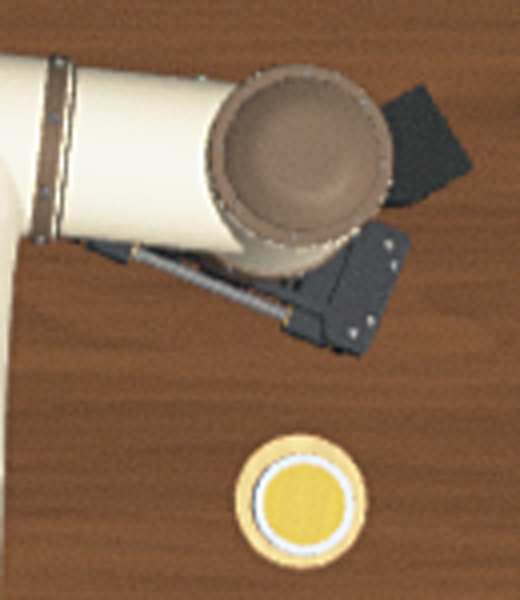

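```bash
python3 - <<'E'
from h import *
c=r.capture('wrist');hsv=cv2.cvtColor(c['img'],cv2.COLOR_BGR2HSV);H,S,V=[hsv[...,i].astype(int) for i in range(3)]
k=big((S<60)&(V>150),(300,130));print(rect(c,k,.03));q=rect(c,k,.03)[0]/1000
t=r.capture('top');hs=cv2.cvtColor(t['img'],cv2.COLOR_BGR2HSV)
m=(hs[...,1]<90)&(hs[...,2]>150);k=big(m,(395,305));print([(ray(t,cv2.fitEllipse(cv2.convexHull(k))[0],z)*1000).round(1) for z in(.012,.036)],cv2.contourArea(k))
delta([q[0],q[1],.009])
E
```

```text
(array([ 580.4, -230.9]), array([107.6,  66.8]), -23.0)
[array([[ 342.8, -289.6,   12. ]]), array([[ 342.8, -285.9,   36. ]])] 561.0
d tool mm [ 86.3 -17.5 172.4] units [ 0.863 -0.175  1.724] yaw -23.01 tcp [ 494.1 -213.3  181.4] t 23.65 F [-0.2 -0.1  0.4] w 1.002
```

```bash
python3 -m crank '[[-1,[0.25,-0.06,0.2],[0,0,0]],[-1,[0.35,-0.06,0.2],[0,0,0]],[-1,[0.27,-0.06,0.3],[0,0,0]],[-1,[0,0,0.4],[0,0,0]],[-1,[0,0,0.2],[0,0,0]],[-1,[0,0,0],[0,0,0]],[-1,[0,0,0],[0,0,0]]]'; python3 - <<'E'
from h import *
delta([.5804,-.2309,.009])
t=r.capture('top');hs=cv2.cvtColor(t['img'],cv2.COLOR_BGR2HSV)
m=(hs[...,0]>21)&(hs[...,1]>120)&(hs[...,2]>150)
k=big(m,(396,306));e=cv2.fitEllipse(k);print('brass',e,(ray(t,e[0],.036)*1000).round(1),cv2.contourArea(k))
c=r.capture('wrist');show(c,'pics/w11.png',200,180,240,200,3)
E
```

```text
time_s: 24.35
tcp_pos: [0.5821, -0.2307, 0.0518]
ee_rot: [[0.921, -0.39, 0.0], [-0.39, -0.921, -0.001], [0.001, 0.0, -1.0]]
wrist_force: [-0.1, -0.2, -0.1]
gripper_width: 1.006
d tool mm [-1.6  0.8 42.8] units [-0.016  0.008  0.428] yaw -22.96 tcp [ 582.1 -230.7   51.8] t 24.35 F [-0.1 -0.2 -0.1] w 1.006
brass ((395.6253662109375, 305.7736511230469), (18.73440170288086, 19.07207679748535), 98.61829376220703) [[ 340.8 -288.2   36. ]] 279.0
```

View pics/w11.png

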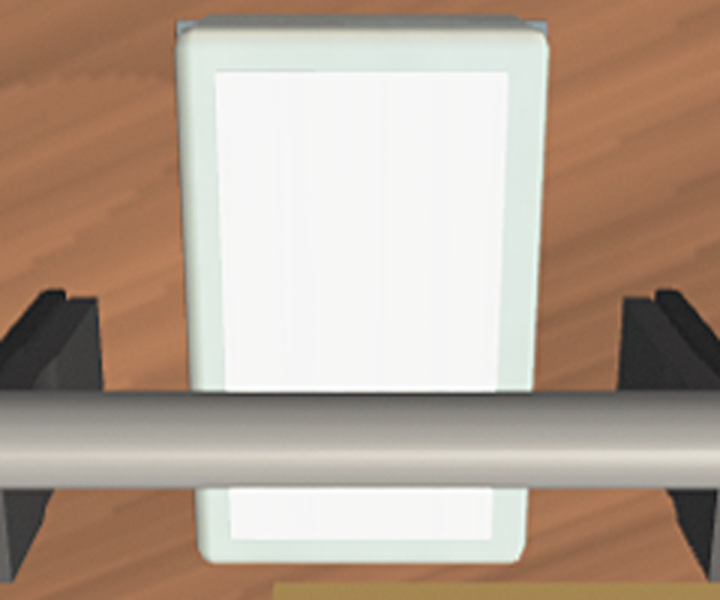

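```bash
python3 -m crank '[[-1,[-0.01,0.01,0.2],[0,0,0]],[-1,[0,0,0.15],[0,0,0]],[-1,[0,0,0.07],[0,0,0]],[-1,[0,0,0],[0,0,0]],[1,[0,0,0],[0,0,0]],[1,[0,0,0],[0,0,0]],[1,[0,0,0],[0,0,0]],[1,[0,0,0],[0,0,0]]]';python3 -m crank '[[1,[0,0,0],[0,0,0]],[1,[0,0,0],[0,0,0]],[1,[0,0,0],[0,0,0]],[1,[0,0,0],[0,0,0]]]'; python3 -c "
from h import *
delta([.3617,.3006,.15])"
```

```text
time_s: 25.25
tcp_pos: [0.5812, -0.2305, 0.01]
ee_rot: [[0.921, -0.39, 0.001], [-0.39, -0.921, -0.0], [0.001, -0.0, -1.0]]
wrist_force: [-1.2, 0.3, 1.6]
gripper_width: 0.777
time_s: 25.65
tcp_pos: [0.5812, -0.2305, 0.0099]
ee_rot: [[0.921, -0.39, 0.001], [-0.39, -0.921, -0.0], [0.001, -0.0, -1.0]]
wrist_force: [-0.1, 1.5, 4.7]
gripper_width: 0.779
d tool mm [-408.9 -403.7 -140.5] units [-4.089 -4.037 -1.405] yaw -22.93 tcp [ 581.2 -230.5    9.9] t 25.65 F [-0.1  1.5  4.7] w 0.779
```

```bash
python3 -m crank '[[1,[0,0,-0.1],[0,0,0]],[1,[0,0,-0.25],[0,0,0]],[1,[0,0,-0.35],[0,0,0]],[1,[0,0,-0.3],[0,0,0]],[1,[-0.1,-0.1,-0.1],[0,0,0]],[1,[-0.2,-0.2,0],[0,0,0]],[1,[-0.3,-0.3,0],[0,0,0]],[1,[-0.3,-0.3,0],[0,0,0]]]';python3 -m crank '[[1,[-0.3,-0.3,0],[0,0,0]],[1,[-0.3,-0.3,0],[0,0,0]],[1,[-0.3,-0.3,0],[0,0,0]],[1,[-0.3,-0.3,0],[0,0,0]],[1,[-0.3,-0.3,0],[0,0,0]],[1,[-0.3,-0.3,0],[0,0,0]],[1,[-0.3,-0.3,0],[0,0,0]],[1,[-0.3,-0.3,0],[0,0,0]]]';  python3 -c "
from h import *
delta([.3617,.3006,.12])"
```

```text
time_s: 26.45
tcp_pos: [0.5303, -0.1111, 0.1175]
ee_rot: [[0.92, -0.392, -0.004], [-0.392, -0.92, 0.001], [-0.004, 0.001, -1.0]]
wrist_force: [1.4, 1.1, -2.4]
gripper_width: 0.779
time_s: 27.25
tcp_pos: [0.4027, 0.2027, 0.118]
ee_rot: [[0.921, -0.39, -0.002], [-0.39, -0.921, -0.002], [-0.002, 0.002, -1.0]]
wrist_force: [1.0, 0.5, -3.0]
gripper_width: 0.779
d tool mm [-76.  -74.2  -2. ] units [-0.76  -0.742 -0.02 ] yaw -22.95 tcp [402.7 202.7 118. ] t 27.25 F [ 1.   0.5 -3. ] w 0.779
```

```bash
python3 -m crank '[[1,[-0.3,-0.3,0],[0,0,0]],[1,[-0.25,-0.25,0],[0,0,0]],[1,[0,0,0],[0,0,-0.12]],[1,[0,0,0],[0,0,-0.14]],[1,[0,0,0],[0,0,-0.115]],[1,[0,0,0],[0,0,0]],[1,[0,0,0],[0,0,0]]]';  python3 -c "
from h import *
delta([.3617,.3006,.0159])
c=r.capture('wrist');cv2.imwrite('pics/w12.png',c['img'])"
```

```text
time_s: 27.95
tcp_pos: [0.3753, 0.2734, 0.1184]
ee_rot: [[0.994, -0.108, -0.001], [-0.108, -0.994, -0.001], [-0.001, 0.002, -1.0]]
wrist_force: [0.3, -0.1, -2.2]
gripper_width: 0.778
d tool mm [-16.3 -25.7 102.5] units [-0.163 -0.257  1.025] yaw -6.18 tcp [375.3 273.4 118.4] t 27.95 F [ 0.3 -0.1 -2.2] w 0.778
```

View pics/w12.png

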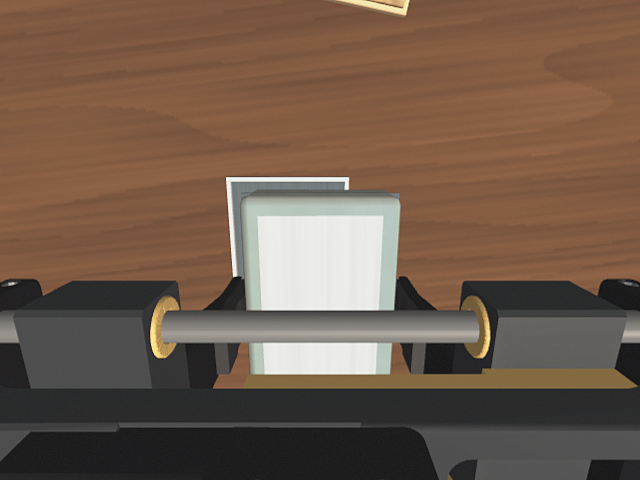

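```bash
python3 - <<'E'
from h import *
c=r.capture('wrist');s=r.sense();E=np.array(s["ee_rot"]);T=s["tcp_pos"]
P=(ray(c,[(226.5,177.5),(349.5,177.5)],.010)-T)@E*1000;print('tray far corners in tool',P.round(1))
print('tray centre',P.mean(0)-[67,0,0])
Q=(ray(c,[(243,197),(400,197),(247,300),(394.5,300)],T[2]+.0201)-T)@E*1000;print('tin',Q.round(1))
delta([.3617,.3006,.0159])
E
```

```text
tray far corners in tool [[ 51.8 -70.2 108.6]
 [ 51.7  23.8 108.7]]
tray centre [-15.20824052 -23.18551774 108.68794867]
tin [[ 53.9 -30.1 -20.2]
 [ 53.9  33.5 -20.1]
 [  8.7 -31.  -20.1]
 [  8.6  33.8 -20.1]]
d tool mm [-16.8 -25.3 102.8] units [-0.168 -0.253  1.028] yaw -6.15 tcp [375.8 273.7 118.7] t 28.05 F [ 0.4 -0.1 -2.3] w 0.78
```

```bash
python3 -m crank '[[1,[-0.1,-0.15,0.1],[0,0,0]],[1,[-0.05,-0.1,0.2],[0,0,0]],[1,[0,0,0.25],[0,0,0]],[1,[0,0,0.2],[0,0,0]],[1,[0,0,0.1],[0,0,0]],[1,[0,0,0],[0,0,0]],[1,[0,0,0],[0,0,0]]]';  python3 -c "
from h import *
delta([.3617,.3006,.0159])
c=r.capture('wrist');cv2.imwrite('pics/w13.png',c['img'])
c=r.capture('scene');show(c,'pics/s13.png',420,220,160,140,4)"
```

```text
time_s: 28.75
tcp_pos: [0.3644, 0.301, 0.0347]
ee_rot: [[0.994, -0.106, 0.001], [-0.106, -0.994, 0.001], [0.001, -0.001, -1.0]]
wrist_force: [-0.3, -0.1, -2.3]
gripper_width: 0.78
d tool mm [-2.7  0.7 18.8] units [-0.027  0.007  0.188] yaw -6.08 tcp [364.4 301.   34.7] t 28.75 F [-0.3 -0.1 -2.3] w 0.78
```

View pics/w13.png

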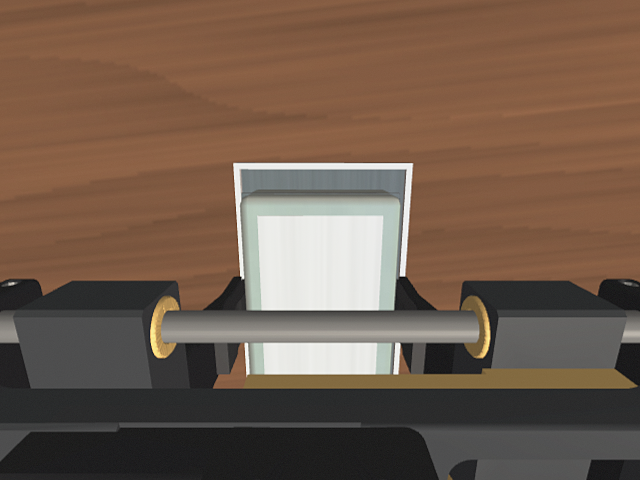

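View pics/s13.png

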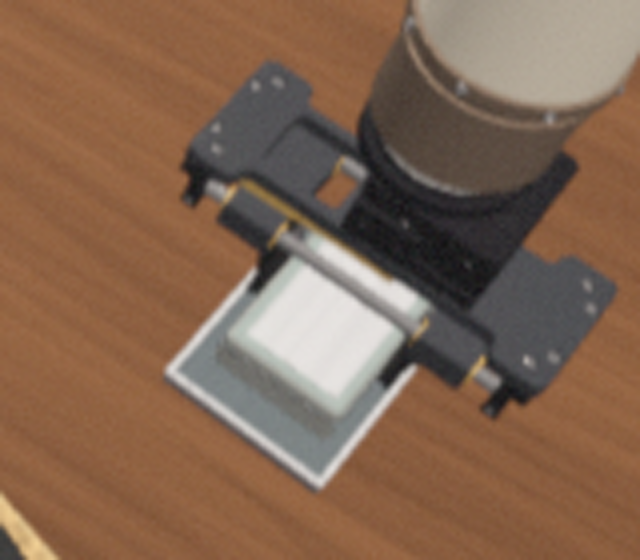

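```bash
python3 - <<'E'
from h import *
c=r.capture('wrist');s=r.sense();E=np.array(s["ee_rot"]);T=s["tcp_pos"]
P=(ray(c,[(233.5,163),(413,163)],.010)-T)@E*1000;print('tray far corners in tool',P.round(1))
Q=(ray(c,[(243,197),(400,197)],T[2]+.0201)-T)@E*1000;print('tin',Q.round(1))
delta([.3617,.3006,.0159])
E
```

```text
tray far corners in tool [[ 66.  -44.3  25.4]
 [ 65.9  49.5  25.2]]
tin [[ 54.2 -30.4 -20. ]
 [ 54.1  33.3 -20.1]]
d tool mm [-2.7  1.  19.3] units [-0.027  0.01   0.193] yaw -6.08 tcp [364.5 301.3  35.2] t 28.9 F [ 0.9  1.1 -2.1] w 0.783
```

```bash
python3 -m crank '[[1,[-0.005,0.01,0.06],[0,0,0]],[1,[0,0,0.06],[0,0,0]],[1,[0,0,0.04],[0,0,0]],[1,[0,0,0.02],[0,0,0]],[1,[0,0,0.01],[0,0,0]],[1,[0,0,0],[0,0,0]],[1,[0,0,0],[0,0,0]]]';  python3 -c "
from h import *
delta([.3617,.3006,.0159])"
```

```text
time_s: 29.6
tcp_pos: [0.3631, 0.2992, 0.0159]
ee_rot: [[0.994, -0.106, -0.0], [-0.106, -0.994, -0.001], [-0.0, 0.001, -1.0]]
wrist_force: [-3.1, -2.8, 7.2]
gripper_width: 0.783
d tool mm [-1.5 -1.3  0. ] units [-0.015 -0.013  0.   ] yaw -6.07 tcp [363.1 299.2  15.9] t 29.6 F [-3.1 -2.8  7.2] w 0.783
```

In contact (about 7 N) at the expected height, so I'll release and retreat.

```bash
python3 -m crank '[[0,[0,0,0],[0,0,0]],[-1,[0,0,0],[0,0,0]],[-1,[0,0,0],[0,0,0]],[-1,[0,0,0],[0,0,0]],[-1,[0,0,0],[0,0,0]],[-1,[0,0,-0.05],[0,0,0]],[-1,[0,0,-0.2],[0,0,0]],[-1,[0,0,-0.4],[0,0,0]]]';python3 -m crank '[[-1,[0,0.1,-0.4],[0,0,0]],[-1,[0.0,0.3,-0.4],[0,0,0]],[-1,[0,0.45,0],[0,0,0]],[-1,[0,0.45,0],[0,0,0]],[-1,[0,0.45,0],[0,0,0]],[-1,[0,0.3,0],[0,0,0]],[-1,[0,0,0],[0,0,0]],[-1,[0,0,0],[0,0,0]]]'; python3 -c "
from h import *
delta([.496,-.198,.2])
c=r.capture('scene');cv2.imwrite('pics/s14.png',c['img'])
t=r.capture('top');cv2.imwrite('pics/t14.png',t['img'])"
```

```text
time_s: 30.4
tcp_pos: [0.3621, 0.2978, 0.0788]
ee_rot: [[0.994, -0.106, -0.004], [-0.106, -0.994, -0.006], [-0.003, 0.006, -1.0]]
wrist_force: [0.5, 1.3, -0.3]
gripper_width: 0.996
time_s: 31.2
tcp_pos: [0.342, 0.0956, 0.1607]
ee_rot: [[0.994, -0.107, 0.001], [-0.107, -0.994, 0.001], [0.001, -0.001, -1.0]]
wrist_force: [0.0, 0.7, 0.4]
gripper_width: 1.001
d tool mm [184.6 275.3 -39.4] units [ 1.846  2.753 -0.394] yaw -6.14 tcp [342.   95.6 160.7] t 31.2 F [0.  0.7 0.4] w 1.001
```

View pics/s14.png

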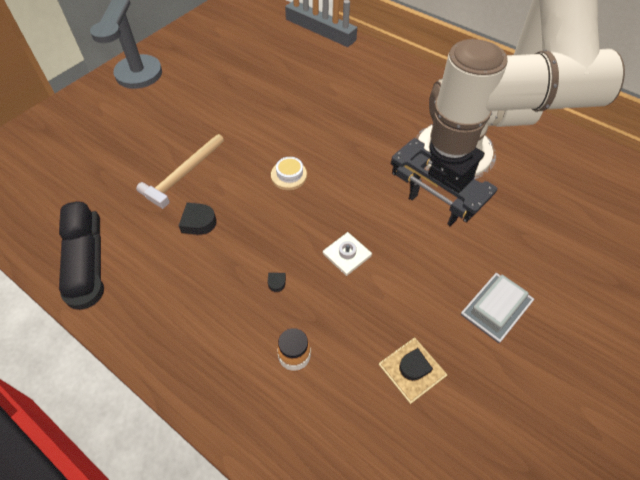

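View pics/t14.png

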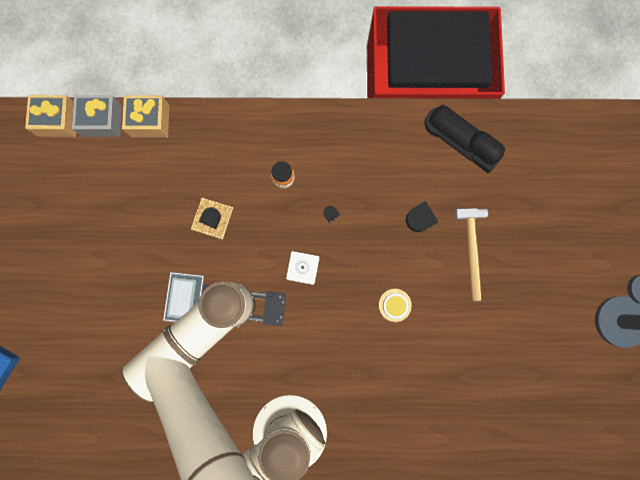

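Everything looks placed. I'll take a wrist view to check how well the polish tin is centred, since the top view suggested it could be up to about 3 mm off.

```bash
python3 -m crank '[[-1,[0.03,0.25,-0.1],[0,0,0]],[-1,[0.03,0.42,-0.15],[0,0,0]],[-1,[0.03,0.42,-0.15],[0,0,0]],[-1,[0.03,0.42,-0.15],[0,0,0]],[-1,[0.03,0.42,-0.15],[0,0,0]],[-1,[0.03,0.42,0],[0,0,0]],[-1,[0.03,0.42,0],[0,0,0]],[-1,[0.02,0.42,0],[0,0,0]]]';python3 -m crank '[[-1,[0,0.42,0],[0,0,0]],[-1,[0,0.3,0],[0,0,0]],[-1,[0,0,0],[0,0,0]],[-1,[0,0,0],[0,0,0]],[-1,[0,0,0],[0,0,0]]]'; python3 -c "
from h import *
delta([.324,-.288,.23])
c=r.capture('wrist');cv2.imwrite('pics/w15.png',c['img'])"
```

```text
time_s: 32.1
tcp_pos: [0.3317, -0.2252, 0.2304]
ee_rot: [[0.995, -0.104, 0.001], [-0.104, -0.995, -0.0], [0.001, 0.0, -1.0]]
wrist_force: [1.0, 0.1, 0.4]
gripper_width: 1.006
time_s: 32.6
tcp_pos: [0.3237, -0.2946, 0.23]
ee_rot: [[0.995, -0.104, -0.0], [-0.104, -0.995, 0.0], [-0.0, -0.0, -1.0]]
wrist_force: [-1.3, 0.5, 0.1]
gripper_width: 1.001
d tool mm [-0.4 -6.6 -0. ] units [-0.004 -0.066 -0.   ] yaw -5.98 tcp [ 323.7 -294.6  230. ] t 32.6 F [-1.3  0.5  0.1] w 1.001
```

View pics/w15.png

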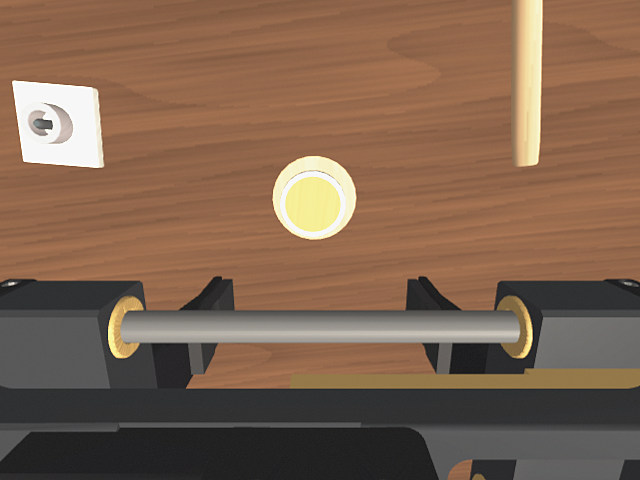

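```bash
python3 - <<'E'
from h import *
c=r.capture('wrist');hsv=cv2.cvtColor(c['img'],cv2.COLOR_BGR2HSV);H,S,V=[hsv[...,i].astype(int) for i in range(3)]
k=big((V>180),(314,198));print('stand',cv2.fitEllipse(k)[1],(ray(c,cv2.fitEllipse(k)[0],.012)*1000).round(1))
m=(S<35)&(V>200);k=big(m,(314,203));h=cv2.convexHull(k);e=cv2.fitEllipse(h);print('tin',e,(ray(c,e[0],.036)*1000).round(1))
z=np.zeros(V.shape,np.uint8);cv2.drawContours(z,[h],-1,1,-1);z=cv2.erode(z,np.ones((5,5)))
k=big((z>0)&(S>55));e=cv2.fitEllipse(k);print('brass',e,(ray(c,e[0],.036)*1000).round(1))
# nail/tray and heel from top image
t=r.capture('top');show(t,'pics/t16.png',150,255,70,80,6)
E
```

```text
stand (82.8594970703125, 83.34686279296875) [[ 346.4 -291.4   12. ]]
tin ((312.5722351074219, 203.7136688232422), (65.85269165039062, 66.37551879882812), 65.7478256225586) [[ 343.2 -289.9   36. ]]
brass ((312.58453369140625, 203.81565856933594), (53.88580322265625, 54.33179473876953), 92.11814880371094) [[ 343.1 -289.9   36. ]]
```

View pics/t16.png

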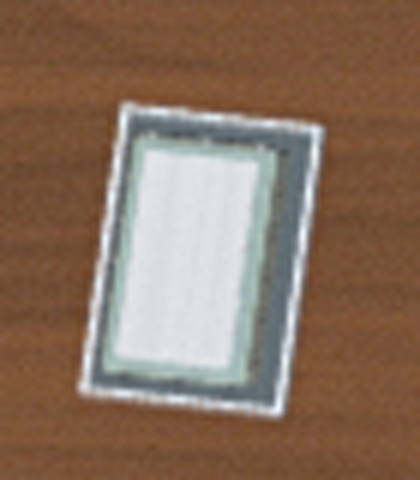

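The polish tin is about 3 mm off the stand's middle, and both views agree. There is plenty of time, so I'll regrip it and correct.

```bash
python3 -m crank '[[-1,[0.1,-0.04,0.3],[0,0,0]],[-1,[0.085,-0.03,0.4],[0,0,0]],[-1,[0,0,0.45],[0,0,0]],[-1,[0,0,0.4],[0,0,0]],[-1,[0,0,0.2],[0,0,0]],[-1,[0,0,0],[0,0,0]],[-1,[0,0,0],[0,0,0]]]';python3 -c "
from h import *
delta([.3428,-.2895,.017])
c=r.capture('wrist');show(c,'pics/w17.png',200,180,240,200,3)"
```

```text
time_s: 33.45
tcp_pos: [0.3432, -0.2903, 0.0558]
ee_rot: [[0.995, -0.104, 0.001], [-0.104, -0.995, -0.001], [0.001, 0.001, -1.0]]
wrist_force: [-0.3, -0.6, 0.3]
gripper_width: 0.999
d tool mm [-0.5 -0.8 38.8] units [-0.005 -0.008  0.388] yaw -5.98 tcp [ 343.2 -290.3   55.8] t 33.45 F [-0.3 -0.6  0.3] w 0.999
```

View pics/w17.png

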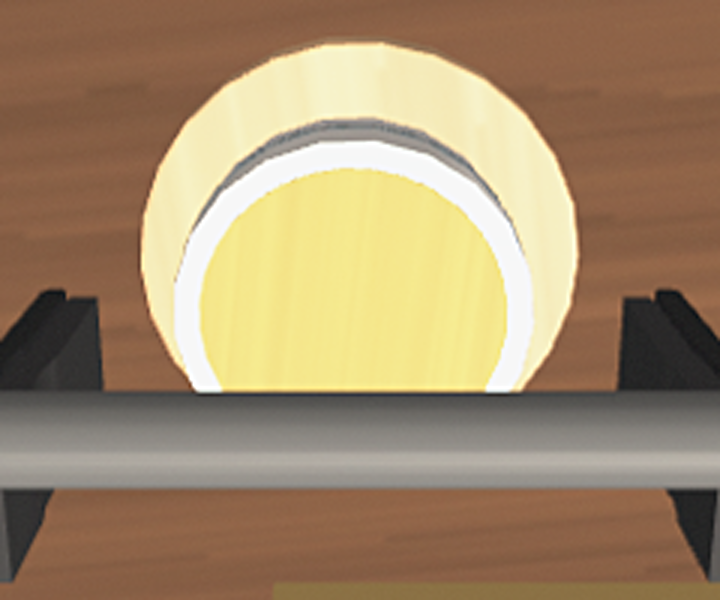

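```bash
python3 - <<'E'
from h import *
c=r.capture('wrist');s=r.sense();E=np.array(s["ee_rot"]);T=s["tcp_pos"]
print(((ray(c,[(200+358/3,194),(200+358/3,219.3),(200+141/3,260),(200+578/3,260)],.012)-T)@E*1000).round(1))
print(((ray(c,[(200+174/3,284),(200+534/3,284),(200+358/3,180+140/3)],.036)-T)@E*1000).round(1))
E
```

```text
[[ 47.2   0.5  44.9]
 [ 32.    0.5  44.9]
 [  6.3 -44.5  44.7]
 [  6.3  46.   44.8]]
[[  0.  -33.8  20.7]
 [ -0.   33.3  20.8]
 [ 32.7   0.5  20.9]]
```

```bash
python3 -m crank '[[-1,[-0.01,0,0.2],[0,0,0]],[-1,[0,0,0.14],[0,0,0]],[-1,[0,0,0.045],[0,0,0]],[-1,[0,0,0],[0,0,0]],[1,[0,0,0],[0,0,0]],[1,[0,0,0],[0,0,0]],[1,[0,0,0],[0,0,0]],[1,[0,0,0],[0,0,0]]]';python3 -m crank '[[1,[0,0,0],[0,0,0]],[1,[0,0,0],[0,0,0]],[1,[0,0,0],[0,0,0]],[1,[0,0,0],[0,0,0]]]'; python3 -c "
from h import *
delta([.3456,-.2909,.017])"
```

```text
time_s: 34.35
tcp_pos: [0.3417, -0.2905, 0.0172]
ee_rot: [[0.994, -0.105, 0.001], [-0.105, -0.994, -0.0], [0.001, 0.0, -1.0]]
wrist_force: [0.0, 1.0, 3.3]
gripper_width: 0.768
time_s: 34.75
tcp_pos: [0.3417, -0.2904, 0.0172]
ee_rot: [[0.994, -0.105, 0.001], [-0.105, -0.994, -0.0], [0.001, 0.0, -1.0]]
wrist_force: [-0.5, 1.6, 6.1]
gripper_width: 0.773
d tool mm [3.9 0.  0.2] units [0.039 0.    0.002] yaw -6.06 tcp [ 341.7 -290.4   17.2] t 34.75 F [-0.5  1.6  6.1] w 0.773
```

Lift 5 mm, shift 3.5 mm, lower 5 mm.

```bash
python3 -m crank '[[1,[0,0,-0.05],[0,0,0]],[1,[0,0,0],[0,0,0]],[1,[0.035,0.003,0],[0,0,0]],[1,[0,0,0],[0,0,0]],[1,[0,0,0],[0,0,0]],[1,[0,0,0.03],[0,0,0]],[1,[0,0,0.015],[0,0,0]],[1,[0,0,0],[0,0,0]]]'; python3 -c "
from h import *
delta([.3456,-.2909,.017])"
```

```text
time_s: 35.55
tcp_pos: [0.3445, -0.2909, 0.0172]
ee_rot: [[0.994, -0.106, -0.001], [-0.106, -0.994, 0.0], [-0.001, -0.0, -1.0]]
wrist_force: [-0.8, 1.1, 3.3]
gripper_width: 0.77
d tool mm [ 1.  -0.1  0.2] units [ 0.01  -0.001  0.002] yaw -6.06 tcp [ 344.5 -290.9   17.2] t 35.55 F [-0.8  1.1  3.3] w 0.77
```

```bash
python3 -m crank '[[1,[0,0,0.002],[0,0,0]],[0,[0,0,0],[0,0,0]],[-1,[0,0,0],[0,0,0]],[-1,[0,0,0],[0,0,0]],[-1,[0,0,0],[0,0,0]],[-1,[0,0,0],[0,0,0]],[-1,[0,0,-0.05],[0,0,0]],[-1,[0,0,-0.3],[0,0,0]]]';python3 -m crank '[[-1,[0,0,-0.4],[0,0,0]],[-1,[-0.05,0,-0.4],[0,0,0]],[-1,[-0.1,0,-0.4],[0,0,0]],[-1,[0,0,-0.4],[0,0,0]],[-1,[0,0,0],[0,0,0]],[-1,[0,0,0],[0,0,0]],[-1,[0,0,0],[0,0,0]]]'; python3 - <<'E'
from h import *
delta([.324,-.288,.23])
c=r.capture('wrist');hsv=cv2.cvtColor(c['img'],cv2.COLOR_BGR2HSV);H,S,V=[hsv[...,i].astype(int) for i in range(3)]
u=proj(c,[.344,-.29,.03])[0]
k=big((V>180),u);print('stand',cv2.fitEllipse(k)[1],(ray(c,cv2.fitEllipse(k)[0],.012)*1000).round(1))
m=(S<35)&(V>200);k=big(m,u);h=cv2.convexHull(k);e=cv2.fitEllipse(h);print('tin',e[1],(ray(c,e[0],.036)*1000).round(1))
cv2.imwrite('pics/w18.png',c['img']);s=r.capture('scene');show(s,'pics/s18.png',240,140,310,270,2.4)
E
```

```text
time_s: 36.35
tcp_pos: [0.3425, -0.2901, 0.0501]
ee_rot: [[0.994, -0.106, -0.007], [-0.106, -0.994, 0.003], [-0.007, -0.002, -1.0]]
wrist_force: [-0.0, -1.1, 0.7]
gripper_width: 1.0
time_s: 37.05
tcp_pos: [0.3291, -0.289, 0.211]
ee_rot: [[0.994, -0.106, -0.002], [-0.106, -0.994, 0.001], [-0.002, -0.001, -1.0]]
wrist_force: [-1.1, 0.0, 0.3]
gripper_width: 1.001
d tool mm [ -5.2  -0.4 -19. ] units [-0.052 -0.004 -0.19 ] yaw -6.09 tcp [ 329.1 -289.   211. ] t 37.05 F [-1.1  0.   0.3] w 1.001
stand (86.56991577148438, 86.88269805908203) [[ 346.6 -291.4   12. ]]
tin (68.61305236816406, 69.41781616210938) [[ 345.9 -292.    36. ]]
```

View pics/s18.png

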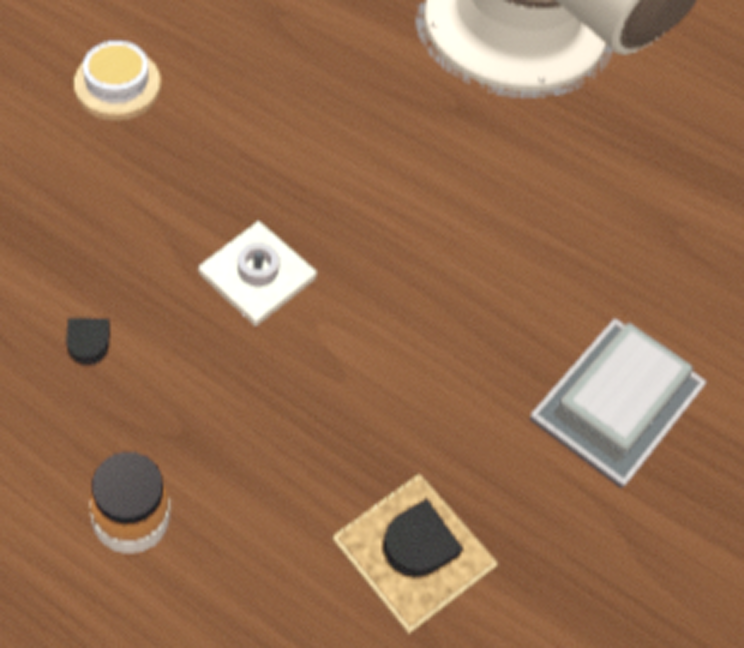

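The tin is now within 1 mm of the stand's middle. All four are placed and the gripper is clear.

```bash
python3 -c "
from station import r
print(r.finish_job(), r.sense()['time_s'])"
```

```text
the job is handed in; nothing more can be done
the job is handed in; nothing more can be done
```

I took the pile apart from the top and put all four things in place: ring over the peg, heel block on the cork pad, polish tin on the stand, nail tin in the tray. I handed the job in at about 37 s of the 115 s.

**Last checks:**
- **Ring:** it is round the peg and lies flat on the base. I checked this by eye in the pictures only.
- **Heel block:** it sits about 2 mm from the pad's middle.
- **Polish tin:** my first placing was about 3 mm off centre, which both the top and wrist views showed. I gripped it again and shifted it. The wrist view now puts it about 1 mm off.
- **Nail tin:** it lies flat and lengthwise in the tray. Allowing for its height, the top view puts it about 2 mm from centre.
- **Forces and bystanders:** the forces I read stayed below 10 N. I never went near the glue jar, the hammer or the look-alikes, and they look unmoved in the pictures.

**Disagreements:** the cameras differed by 1 to 3 mm on some positions, such as the stand and the peg, so these distances are good to about that much. One early scene-camera measurement of the pad was plainly wrong, and I did not use it.

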